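# Lock the condemned hammer in the quarantine cage

## Task

The hammer has been condemned: lock it away in the low quarantine cage on the bench. Lift the latch bar over its catch, swing the gate wide open and let the bar drop; put the hammer in head first, sliding it under the roof until it lies flat on the cage floor wholly behind the gate; then shut the gate fully with the bar lifted over the catch and let the bar drop home behind it. Do not shift the tape measure, the carton or the grease pot.

Things in the scene. Friction and masses are not known exactly. Their poses are not given: they have to be found in the camera images.
- cage: Low grey sheet-steel cage, mesh roof and gate, fixed on the bench. Origin: at bench height, x points from the gate into the cage, y to the gate hinge's side, z up. Inside: gate line x=-175 mm, back wall x=+150, y=-78 to +78, floor 16 mm high, walls 65 mm high. At each side of the gateway a 20 mm square post, 86 mm high, in line with the wall. A hex key is fixed on the roof.
- roof_edge (a point): Middle of the front edge of the cage's roof, on its top (65 mm above the bench, x=-95, y=0 mm of the cage). The barred roof is 6 mm thick and runs from here to the back wall; the 80 mm between the gate line and this edge are open above.
- gate (a joint): Gate's hinge angle: 0 shut, grows as it swings outward about the vertical axis through gate_hinge, stop at 1.95; stiff by 0.06 N m, it stays where left. Barred leaf 8 mm thick, reaching 170 mm from the hinge, 20 to 87 mm high. Shut, it points along the cage's -y; at 1.57 along the cage's -x (towards you), its latch bar then on the +y face, away from the gateway.
- gate_hinge (a point): Point on the gate's vertical hinge axis, 66 mm above the bench, at x=-180, y=+88 mm of the cage.
- latch_bar (a joint): Angle of the gravity latch bar: 0 level, resting on its pin; grows as the free end is lifted, stop at 0.55; let go, it falls to 0 (0.16 kg). Flat bar 8 x 16 mm on the gate's outer face, 10 mm outside the hinge axis, 66 mm above the bench; pivot 22 mm from the hinge axis, free end 170 mm beyond the pivot, past the latch post. From 0.15 up it clears the catch.
- catch (a point): Top of the square upright prong of the catch, 73 mm above the bench, fixed in front of the latch post (x=-203, y=-92 mm of the cage). The prong is 6 mm thick, without a ramp. With the gate shut the bar lies 4 mm behind the prong, its lower edge 15 mm below this point; the bar must be lifted over it to open and to shut.
- bar_handle (a point): Grip point of the bar's handle: upright black round sleeve, 18 mm thick, on the bar 108 mm from its pivot (130 mm from the gate hinge along the leaf). The point is on the sleeve's axis, 56 mm above the bar's middle (122 mm above the bench at rest); the sleeve reaches 22 mm above and below it. Grip with one finger on each side of the gate's plane, so that the bar can turn in the grip.
- hammer: Ball-pein hammer with a wooden handle, 293 mm long, 0.45 to 0.7 kg, lying flat, 30 mm high. Origin: middle of its length on the underside; x runs along the handle to the head, z up. Handle about 25 mm wide from x=-146 mm; the head is a 28 mm thick steel piece across the end, x=110 to 140 mm, y=-58 to +58 mm. Its balance point is at about x=+32 mm.
- hammer_tail (a point): Middle of the free end of the hammer's handle (x=-146 mm, 15 mm above its underside).
- hammer_head (a point): Middle of the hammer's head (x=+125 mm, 15 mm above its underside).
- tape_measure: Pocket tape measure, 83 x 77 x 37 mm, loose on the bench; a bystander. Origin under its middle.
- chain_carton: Flat cardboard carton, 50 x 110 x 23 mm, loose on the bench; a bystander. Origin under its middle.
- grease_pot: Grease tin, 78 mm across, 64 mm high, loose on the bench; a bystander. Origin under its middle.

How it is judged (in metres and radians):
On the way, in this order (a step that is already met when the one before it is completed fails the run):
1. the gate is swung wide open (past 1.2 rad) and the latch bar has dropped back to rest on it (value of joint gate above 1.2 rad and value of joint latch_bar below 0.05 rad), for 0.2 s.
2. the hammer lies let go on the cage floor, head first, wholly behind the gate line (x of hammer_tail in the frame of cage above -0.174 m and x of hammer_head in the frame of cage between 0.02 and 0.15 m and y of hammer_tail in the frame of cage between -0.08 and 0.08 m and z of hammer_head in the frame of cage between 0.022 and 0.042 m and z of hammer_tail in the frame of cage between 0.022 and 0.042 m and contact force between the fingers and hammer below 0.3 N), for 0.2 s.
At the end, for the whole second after the job is handed in: The gate is shut (within 0.05 rad) and the latch bar has dropped home behind the catch (within 0.04 rad of level); the hammer lies still and let go, flat on the cage floor (within 10 mm), head to the back, its whole length between the gate line and the back wall (all of step 2 and value of joint gate below 0.05 rad and value of joint latch_bar below 0.04 rad and linear speed of hammer below 0.02 m/s and velocity of joint gate below 0.05 rad/s); the robot touches nothing.
It fails at once if the tape measure is shifted more than 30 mm (distance of tape_measure from where it was at the start of the episode above 0.03 m).
It fails at once if the chain carton is shifted more than 30 mm (distance of chain_carton from where it was at the start of the episode above 0.03 m).
It fails at once if the grease pot is shifted more than 30 mm (distance of grease_pot from where it was at the start of the episode above 0.03 m).
It also fails if it takes over 72 s, if anything falls off the work surface, if the arm or the gripper's body presses on something with over 40 N, if the wrist force passes 120 N, or if a joint passes its speed limit or range.

## Robot

A 6-joint arm with a two-finger parallel gripper is mounted at the origin on a cart in front of the work surface, level with it; the furniture and walls round the work are solid. World frame = base frame: x ahead of the robot, y to its left, z up, the work surface at z = 0. Lengths are in mm, angles in rad, forces in N, time in s.
With the tool pointing down it reaches from about 350 to 800 mm from the base axis. Payload 7.3 kg.
Tool frame: the origin (TCP) lies midway between the tips of the shut fingers; the grasp point (between the pads) lies 19 mm behind it; z points along the fingers, y is the line along which they close (so a half turn about z gives the same grasp; the last joint's range is limited). The gripper opens to 85 mm and grips with 20 to 120 N. Pads are 22 mm wide; open, the fingers measure 114 mm over their backs; the gripper's body (76 mm by 85 mm) begins 54 mm behind the grasp point. The pads swing forward as they close: fully open they stand 13 mm farther back than shut.
Start: joints at [1.069, 0.342, 1.524, -0, 1.275, -0.146], TCP at [182.865, 492.143, 231.322] pointing down, gripper open.
Joint ranges: [-2.53, 2.53], [-0.77, 2.02], [0.04, 2.7], [-1, 4.14], [0.28, 2.66], [-3.11, 3.11]. Speed limits (rad/s): [2.57, 2.57, 3.14, 3.14, 3.14, 3.14].

## Interface

Orientations are given as a 3x3 rotation matrix whose columns are the frame's x, y, z axes.
In Python, from workcell import ctrl gives the robot as it stands. The module is installed in compiled form; this text tells all that it offers.
- The arm moves only by the tool move_arm, never from a script. Its argument "deltas" is text: rows parted by semicolons, each of 7 numbers parted by spaces: the opening, from 0 (shut) to 1 (fully open), then the shift along the tool's x, y, z scaled (see below), then the turn, a rotation vector about the tool's x, y, z scaled (see below). In form: hand x y z ax ay az; .... A call has 1 to 12 rows; each row shifts and turns the commanded pose from where the row before left it, along the tool's axes as they then stand; what a row does not reach is not made up. The controller multiplies each number of a shift by 4 cm and each number of a turn by 0.12 rad. A row lasts 1/10 s, in which the tool goes at most 50 mm and 8.59 degrees, less where a joint would pass 70% of its speed; a pose out of reach is approached as far as the arm can. A call with a number of a shift or a turn outside -1 to 1 is refused whole. A call with a gripper value outside its range is refused whole. The fingers move at their own pace and stop on an object; the grip force is fixed at half the most. Time passes only in rows, so rows that do not move let the fingers close. It gives the time, the measured TCP pose, the force, the opening and the grip force at its end, in the units of the state.
- ctrl.get_obs(): the state, without advancing time (a new reading comes with each control period).
- ctrl.get_image(name): name is "side" or "top" or "wrist"; returns a dict with "frame" (420x560x3 uint8, red, green, blue), "range_z" (420x560 float32, mm along the optical axis (not along the pixel's ray), 0 where there is no reading), "vertical_fov" (degrees; the focal length in pixels is half the picture's height over the tangent of half this angle, whatever the lens; pixels are square), "cx", "cy" (the principal point, pixels), "R" (3x3) and "t" (3): a world point X has camera coordinates R X + t. Camera axes: x right, y down, z forward; pixel columns grow to the right and rows downward; lengths in mm; the calibration is good to about 2 mm. A picture is of the moment at which its call begins.
- ctrl.hand_in(): hands the job in; it is judged then, once.
Trained networks look in a picture, given as the dict that the camera call returned (one of the last four; its "shot" number tells which), for a name from the list of things; names that differ only in an ending like _2 or _b are one class to them, and where a whole thing is asked for, a point or a joint stands for the part that bears it (a point fixed in the world has none). Each returns a list of dicts, best first, with "conf" (0 to 1); they miss things now and then, are a little off and sometimes report something else, mostly with a low value. They report only what shows in the picture. A call takes as long as a camera call.
- ctrl.silhouettes(picture, label): "region" (420x560 bool, what is visible of it) and "pixel" ([row, column] in pixels, amid what is visible of it).
The state is a dict: "clock": time; "joint_pos": joint angles; "dq": joint speeds; "effort": joint torques, N m; "tcp_pos": TCP position; "tcp_rot": TCP orientation; "wrist_force": force on the tool from outside, world axes, zero at the start; "moment": the same for the moment, N m; "opening": finger opening in mm; "finger_force": force on a finger pad.
Only numpy, scipy, OpenCV 4.12 (cv2) and the standard library are available. Lean on these libraries where they do the work, as an engineer would, in place of code of your own. Each camera call takes 0.05 s, during which the arm holds its last target. There are 200 camera calls.

## Working session

There is one attempt and no reset: what is moved stays moved. The work goes in short steps, Python scripts to look and compute and a tool call to move; the robot and the scene stay as the last step left them, time stands still between calls to the robot, and variables do not carry over. Pictures are saved under pics/ and viewed, at most 10 in all, crops included, and the job is handed in when it is done.

Besides the shell and the picture viewer there is one more tool, called as a command line: name --argument value ..., lists and objects as JSON in quotes. move_arm: Moves the arm, as the interface text tells. Shifts and turns lie within -1 to 1; 1 stands for 4 cm of shift or 0.12 rad of turn. Its arguments: {"type":"object","properties":{"deltas":{"type":"string"}},"required":["deltas"]}

```bash
mkdir -p pics; cat > h.py <<'E'
import numpy as np, cv2
from workcell import ctrl
def pts(p):
    h,w=p['range_z'].shape; f=h/2/np.tan(np.radians(p['vertical_fov'])/2)
    v,u=np.mgrid[:h,:w]; z=p['range_z']
    c=np.stack([(u-p['cx'])/f*z,(v-p['cy'])/f*z,z],-1)
    return (c-p['t'])@p['R'], z>0
def proj(p,X):
    h=p['range_z'].shape[0]; f=h/2/np.tan(np.radians(p['vertical_fov'])/2)
    c=p['R']@np.asarray(X,float)+p['t']; return c[:2]/c[2]*f+[p['cx'],p['cy']]
def save(p,n): cv2.imwrite('pics/'+n,p['frame'][:,:,::-1])
E
python3 - <<'E'
from h import *
for cam in ('top','side'):
    p=ctrl.get_image(cam); save(p,cam+'0.png'); X,ok=pts(p)
    np.savez(cam+'0.npz',X=X,ok=ok,rgb=p['frame'])
    for n in ['cage','gate','latch_bar','bar_handle','hammer','tape_measure','chain_carton','grease_pot']:
        for r in ctrl.silhouettes(p,n)[:2]:
            m=r['region']&ok; q=X[m]
            if len(q)<5: continue
            (c,s,a)=cv2.minAreaRect(q[:,:2].astype(np.float32))
            print(cam,n,round(r['conf'],2),r['pixel'],m.sum(),'med',np.median(q,0).round(),'rect',np.round(c),np.round(s),round(a,1),'z',np.percentile(q[:,2],[2,98]).round())
o=ctrl.get_obs();print(o['tcp_rot'],o['tcp_pos'])
E
```

```text
top cage 0.6 [181.9, 376.3] 4704 med [ 617. -279.   25.] rect [ 644. -294.] [204. 367.] 54.5 z [ 8. 89.]
top gate 0.91 [213.7, 355.7] 507 med [ 519. -199.   74.] rect [ 517. -207.] [210.  39.] 52.4 z [ -4. 145.]
top latch_bar 0.68 [217.4, 359.6] 208 med [ 499. -215.   74.] rect [ 508. -205.] [172.  22.] 51.4 z [ 34. 148.]
top bar_handle 0.48 [220.2, 364.0] 240 med [ 495. -218.   73.] rect [ 506. -207.] [181.  21.] 51.4 z [  0. 147.]
top hammer 0.93 [211.6, 214.9] 838 med [529. 237.  24.] rect [489. 217.] [121. 290.] 88.3 z [-4. 34.]
top hammer 0.33 [214.2, 352.7] 182 med [ 510. -198.   74.] rect [ 506. -201.] [171.  15.] 52.6 z [ 59. 147.]
top tape_measure 0.8 [179.0, 273.1] 444 med [630.  44.  33.] rect [631.  47.] [76. 75.] 62.4 z [ 4. 42.]
top chain_carton 0.75 [212.7, 217.0] 873 med [526. 235.  24.] rect [496. 256.] [113. 296.] 67.6 z [-4. 33.]
top chain_carton 0.66 [264.5, 413.1] 553 med [ 350. -388.   22.] rect [ 349. -389.] [ 50. 112.] 30.0 z [ 9. 30.]
top grease_pot 0.71 [203.0, 149.7] 552 med [556. 443.  62.] rect [558. 448.] [75. 79.] 2.6 z [ 7. 71.]
side cage 0.7 [277.9, 3
[... 445 characters left out ...]
med [ 483. -233.  121.] rect [ 537. -151.] [208.  21.] 57.7 z [ 65. 144.]
side hammer 0.66 [206.0, 245.9] 537 med [492. 232.  18.] rect [495. 253.] [120. 285.] 67.2 z [ 3. 29.]
side tape_measure 0.68 [219.4, 304.3] 366 med [620.  30.  29.] rect [643.  66.] [133.  81.] 60.3 z [-3. 36.]
side chain_carton 0.6 [334.9, 291.6] 936 med [ 343. -399.   20.] rect [ 346. -394.] [ 54. 109.] 29.2 z [ 3. 24.]
side grease_pot 0.73 [176.0, 239.1] 346 med [550. 421.  46.] rect [566. 443.] [100.  76.] 13.1 z [ 2. 64.]
[[-9.37370439e-01  3.48334115e-01  6.93467355e-05]
 [ 3.48334121e-01  9.37370432e-01  1.12347707e-04]
 [-2.58690404e-05  1.29467253e-04 -9.99999991e-01]] [182.87536171 492.15084699 231.34118686]
```

View pics/top0.png

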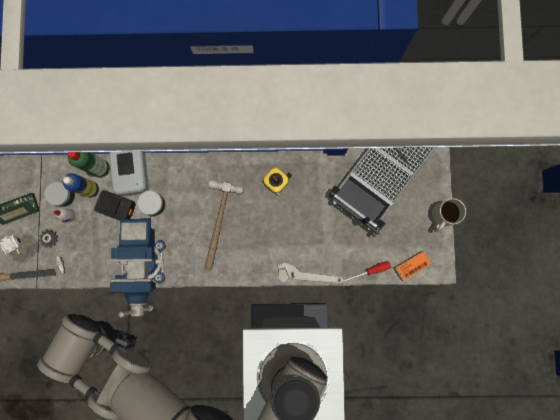

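View pics/side0.png

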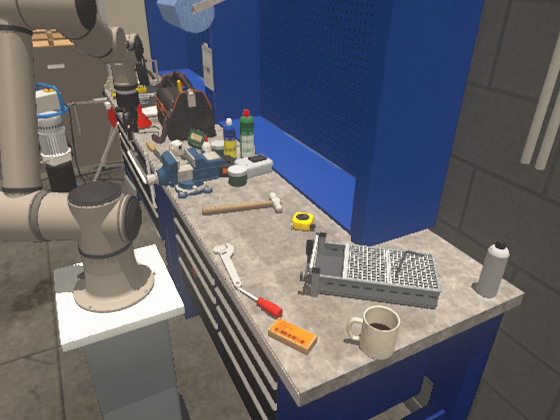

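The top view shows the hammer with its head at px (225,187) and tail at (210,267). The cage gate runs from (332,207) to (375,230), hinge at the upper left, and the cage extends up and right. The tape is at (276,180), the carton at (412,264) and the pot at (150,203), all clear of the gate swing. The side view agrees. I'll write a planner and move above the gate for a closer look.

```bash
cat >> h.py <<'E'
from scipy.spatial.transform import Rotation as Rn
def down(yaw):  # tool z down, tool y at heading yaw
    y=np.array([np.cos(yaw),np.sin(yaw),0]); z=np.array([0,0,-1.]); return np.stack([np.cross(y,z),y,z],1)
def plan(wps, start=None):
    """wps: (pos,yaw,hand,rows). prints calls of <=12 rows"""
    o=ctrl.get_obs(); P,R=start or (np.array(o['tcp_pos']),np.array(o['tcp_rot'])); rows=[]
    for pos,yaw,hand,n in wps:
        P0=P.copy(); y0=np.arctan2(R[1,1],R[0,1]); dy=(yaw-y0+np.pi)%(2*np.pi)-np.pi
        for k in range(1,n+1):
            T=P0+(np.array(pos,float)-P0)*k/n; RT=down(y0+dy*k/n)
            d=np.round(R.T@(T-P)/40,2); w=np.round(Rn.from_matrix(R.T@RT).as_rotvec()/.12,2)
            if max(abs(d).max(),abs(w).max())>1: print('TOO FAST',d,w)
            P=P+R@d*40; R=R@Rn.from_rotvec(w*.12).as_matrix()
            rows.append(' '.join('%g'%(a+0.) for a in [hand,*d,*w]))
    for i in range(0,len(rows),12): print('; '.join(rows[i:i+12]))
    return P,R
E
python3 - <<'E'
from h import *
for c in ('top0','side0'):
    d=np.load(c+'.npz'); X=d['X'][d['ok']]
    u=np.array([.79,-.61]);v=np.array([.61,.79]); q=X[:,:2]-[663,-320]; a=q@u; b=q@v
    m=(abs(a)<260)&(abs(b)<130)
    for z0,z1 in((40,72),(76,100),(105,160)):
        k=m&(X[:,2]>z0)&(X[:,2]<z1); print(c,z0,k.sum(),'rect',[np.round(t,1) for t in cv2.minAreaRect(X[k,:2].astype(np.float32))],np.percentile(a[k],[1,99]).round(),np.percentile(b[k],[1,99]).round(),X[k].mean(0).round(1))
plan([([330,430,270],0.6,1,5),([480,150,290],0.0,1,8),([455,-205,290],-.657,1,10)])
E
```

```text
top0 40 1862 rect [array([ 637.6, -283.8]), array([199.9, 347.3]), np.float64(55.2)] [-200.  118.] [-82.  92.] [ 635.3 -304.1   63.4]
top0 76 287 rect [array([ 603.7, -271.5]), array([199.3, 256.6]), np.float64(49.3)] [-200.   42.] [-89. 105.] [ 528.  -203.8   84.7]
top0 105 39 rect [array([ 487.7, -225.9]), array([16. , 16.3]), np.float64(85.9)] [-204. -187.] [-41. -25.] [ 487.2 -225.1  136.7]
side0 40 3732 rect [array([ 637. , -304.2]), array([192.9, 363.4]), np.float64(52.2)] [-199.  148.] [-93.  89.] [ 654.6 -326.9   58.4]
side0 76 251 rect [array([ 523.2, -206.1]), array([196.4,  39.9]), np.float64(51.8)] [-198. -161.] [-92. 100.] [ 514.8 -216.5   83.9]
side0 105 92 rect [array([ 484.4, -230.1]), array([14.9, 17.5]), np.float64(4.2)] [-204. -187.] [-46. -30.] [ 483.2 -232.8  126.4]
TOO FAST [-0.8  -0.04 -0.19] [0.   0.   1.03]
TOO FAST [-0.79  0.07 -0.2 ] [0.   0.   1.02]
TOO FAST [-0.79  0.16 -0.19] [ 0.   -0.    1.03]
TOO FAST [-0.75  0.25 -0.19] [ 0.   -0.    1.02]
TOO FAST [-0.72  0.35 -0.2 ] [ 0.   -0.    1.03]
1 -0.8 -0.04 -0.19 0 0 1.03; 1 -0.79 0.07 -0.2 0 0 1.02; 1 -0.79 0.16 -0.19 0 0 1.03; 1 -0.75 0.25 -0.19 0 0 1.02; 1 -0.72 0.35 -0.2 0 0 1.03; 1 -0.99 -0.11 -0.06 0 0 0.62; 1 -0.99 -0.03 -0.06 0 0 0.63; 1 -0.99 0.04 -0.07 0 0 0.62; 1 -0.99 0.12 -0.06 0 0 0.63; 1 -0.97 0.19 -0.06 0 0 0.62; 1 -0.96 0.26 -0.06 0 0 0.63; 1 -0.93 0.33 -0.06 0 0 0.62
1 -0.91 0.41 -0.07 0 0 0.63; 1 -0.89 -0.06 0 0 0 0.55; 1 -0.89 -0.01 0 0 0 0.54; 1 -0.89 0.06 0 0 0 0.55; 1 -0.88 0.11 0 0 0 0.55; 1 -0.87 0.17 0 0 0 0.55; 1 -0.86 0.23 0 0 0 0.54; 1 -0.85 0.28 0 0 0 0.55; 1 -0.82 0.34 0 0 0 0.55; 1 -0.8 0.39 0 0 0 0.54; 1 -0.77 0.44 0 0 0 0.55
```

move_arm --deltas "1 -0.8 -0.04 -0.19 0 0 1; 1 -0.79 0.07 -0.2 0 0 1; 1 -0.79 0.16 -0.19 0 0 1; 1 -0.75 0.25 -0.19 0 0 1; 1 -0.72 0.35 -0.2 0 0 1; 1 -0.99 -0.11 -0.06 0 0 0.62; 1 -0.99 -0.03 -0.06 0 0 0.63; 1 -0.99 0.04 -0.07 0 0 0.62; 1 -0.99 0.12 -0.06 0 0 0.63; 1 -0.97 0.19 -0.06 0 0 0.62; 1 -0.96 0.26 -0.06 0 0 0.63; 1 -0.93 0.33 -0.06 0 0 0.62"

```text
clock: 2.1
tcp_pos: [465.8, 186.6, 287.6]
tcp_rot: [[-0.087, 0.996, 0.0], [0.996, 0.087, 0.0], [0.0, 0.0, -1.0]]
wrist_force: [1.2, 0.2, -0.3]
opening: 85.4
finger_force: 0.0
```

move_arm --deltas "1 -0.91 0.41 -0.07 0 0 0.63; 1 -0.89 -0.06 0 0 0 0.55; 1 -0.89 -0.01 0 0 0 0.54; 1 -0.89 0.06 0 0 0 0.55; 1 -0.88 0.11 0 0 0 0.55; 1 -0.87 0.17 0 0 0 0.55; 1 -0.86 0.23 0 0 0 0.54; 1 -0.85 0.28 0 0 0 0.55; 1 -0.82 0.34 0 0 0 0.55; 1 -0.8 0.39 0 0 0 0.54; 1 -0.77 0.44 0 0 0 0.55; 1 0 0 0 0 0 0; 1 0 0 0 0 0 0"

```text
invalid input at $.deltas: expected 1 to 12 rows
```

move_arm --deltas "1 -0.91 0.41 -0.07 0 0 0.63; 1 -0.89 -0.06 0 0 0 0.55; 1 -0.89 -0.01 0 0 0 0.54; 1 -0.89 0.06 0 0 0 0.55; 1 -0.88 0.11 0 0 0 0.55; 1 -0.87 0.17 0 0 0 0.55; 1 -0.86 0.23 0 0 0 0.54; 1 -0.85 0.28 0 0 0 0.55; 1 -0.82 0.34 0 0 0 0.55; 1 -0.8 0.39 0 0 0 0.54; 1 -0.77 0.44 0 0 0 0.55; 1 0 0 0 0 0 0"

```text
clock: 3.3
tcp_pos: [464.8, -205.6, 289.7]
tcp_rot: [[0.603, 0.798, -0.0], [0.798, -0.603, -0.001], [-0.001, 0.0, -1.0]]
wrist_force: [-0.7, 0.3, 0.2]
opening: 85.5
finger_force: 0.0
```

```bash
python3 - <<'E'
from h import *
o=ctrl.get_obs(); print(o['clock'],o['tcp_pos'].round(1) if hasattr(o['tcp_pos'],'round') else o['tcp_pos'])
p=ctrl.get_image('wrist'); save(p,'w1.png'); X,ok=pts(p); np.savez('w1.npz',X=X,ok=ok,rgb=p['frame'])
print('cam',-p['R'].T@p['t'])
X=X[ok]; u=np.array([.79,-.61]);v=np.array([.61,.79]); q=X[:,:2]-[663,-320]; a=q@u; b=q@v
m=(abs(a)<260)&(abs(b)<130)
for z0,z1 in((40,72),(76,100),(105,160)):
    k=m&(X[:,2]>z0)&(X[:,2]<z1)
    if k.sum()>5: print(z0,k.sum(),[np.round(t,1) for t in cv2.minAreaRect(X[k,:2].astype(np.float32))],np.percentile(a[k],[1,99]).round(),np.percentile(b[k],[1,99]).round(),X[k].mean(0).round(1))
E
```

```text
3.3 [ 464.8 -205.6  289.7]
cam [ 510.85695713 -143.56920267  433.22656169]
40 17140 [array([ 639.4, -286.3]), array([197.6, 358.3]), np.float64(54.9)] [-202.  115.] [-78.  90.] [ 655.  -305.2   64.5]
76 2237 [array([ 522.3, -203.7]), array([200.4,  39.8]), np.float64(51.8)] [-200. -163.] [-89. 105.] [ 531.8 -189.9   86.3]
105 396 [array([ 485.4, -225.4]), array([17.1, 16.8]), np.float64(5.7)] [-207. -190.] [-41. -25.] [ 486.2 -222.9  137.1]
```

View pics/w1.png

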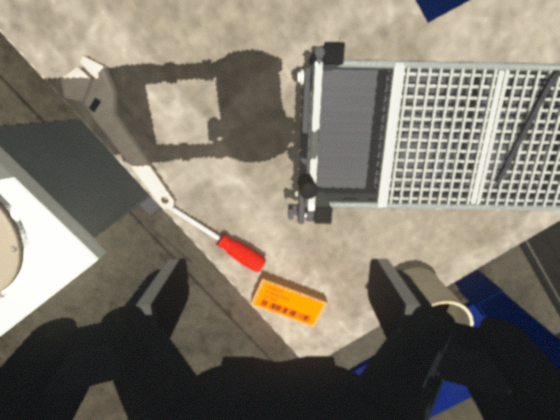

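The wrist view shows the shut gate at px column 310, rows 45–215. The bar handle is at (308,187), the catch at (295,212), the posts at (333,52) and (322,214), and the roof front edge at column 397. I'll refine the cage fit and plan the grasp.

```bash
python3 - <<'E'
from h import *
d=np.load('w1.npz'); X=d['X'][d['ok']]
al=-0.667; O=np.array([661,-311.])
for it in range(3):
    u=np.array([np.cos(al),np.sin(al)]); v=np.array([-u[1],u[0]]); q=X[:,:2]-O; a=q@u; b=q@v; z=X[:,2]
    roof=(z>58)&(z<72)&(abs(b)<65)&(a>-115)&(a<-60)
    # roof front edge per-b bin
    e=[(bb,np.percentile(a[roof&(abs(b-bb)<4)],3)) for bb in range(-56,57,8) if (roof&(abs(b-bb)<4)).sum()>5]
    e=np.array(e); s=np.polyfit(e[:,0],e[:,1],1)
    # side walls outer edge vs a
    W=[]
    for sg in(1,-1):
        w=[(aa,np.percentile(sg*b[(z>50)&(z<72)&(abs(a-aa)<6)&(sg*b>60)&(sg*b<105)],90)) for aa in range(-80,110,12) if ((z>50)&(z<72)&(abs(a-aa)<6)&(sg*b>60)&(sg*b<105)).sum()>5]
        w=np.array(w); W.append((sg*np.polyfit(w[:,0],w[:,1],1)).round(4))
    g=(z>79)&(z<95)&(abs(a+180)<40)&(abs(b)<110); post=g&(a>-178)
    leaf=g&(abs(b)<75)&(a<-170); pl=np.polyfit(b[leaf],a[leaf],1)
    hd=(z>110)&(abs(a+190)<30)
    print('al',al,O.round(1),'roof slope,edge',s.round(4),'walls',W,'post b',np.percentile(b[post],[1,99]).round(1),'post a',np.percentile(a[post],[1,99]).round(1),'leaf',pl.round(3),'handle',np.median(a[hd]),np.median(b[hd]),np.percentile(a[hd],[3,97]),np.percentile(b[hd],[3,97]),'z',z[hd].max())
    al+= np.mean([w[0] for w in W]) if it<2 else 0
    if it<2: O=O+u*(s[1]+95)
E
```

```text
al -0.667 [ 661. -311.] roof slope,edge [-1.40000e-03 -9.59346e+01] walls [array([-4.70000e-03,  8.31902e+01]), array([-2.00000e-04, -8.22158e+01])] post b [-96.7  98.3] post a [-177.9 -155.8] leaf [-1.0000e-03 -1.8163e+02] handle -186.98666527983283 -27.218508530687743 [-217.74098823 -160.52436199] [-44.59484791 -19.02942352] z 389.8892769749412
al -0.66945 [ 660.3 -310.4] roof slope,edge [-3.80000e-03 -9.50056e+01] walls [array([-1.10000e-03,  8.32426e+01]), array([ 2.50000e-03, -8.22173e+01])] post b [-97.1  97.9] post a [-177.9 -154.9] leaf [-5.00000e-03 -1.80665e+02] handle -188.31661905646007 -27.647502273102432 [-217.82380069 -160.83031359] [-45.12148505 -19.49371467] z 389.8892769749412
al -0.66875 [ 660.3 -310.4] roof slope,edge [-3.00000e-03 -9.49964e+01] walls [array([-1.50000e-03,  8.32507e+01]), array([ 2.10000e-03, -8.22091e+01])] post b [-97.  98.] post a [-177.9 -154.9] leaf [-4.00000e-03 -1.80658e+02] handle -188.25119949179054 -27.509651522250554 [-217.80906223 -160.79867099] [-44.99899169 -19.35215462] z 389.8892769749412
```

```bash
cat >> h.py <<'E'
AL=-0.668; O=np.array([660.6,-310.0]); U=np.array([np.cos(AL),np.sin(AL)]); V=np.array([-U[1],U[0]])
def C(x,y,z): return np.array([*(O+x*U+y*V),z])
def hnd(th,a,dz=-20):
    s=22+108*np.cos(a)-56*np.sin(a); z=66+108*np.sin(a)+56*np.cos(a)+dz
    return C(-180-s*np.sin(th)-10*np.cos(th), 88-s*np.cos(th)+10*np.sin(th), z), AL-th
E
python3 - <<'E'
from h import *
P,y=hnd(0,0); print(P)
s=plan([(P+[0,0,75],y,.5,5),(P,y,.5,5),(P,y,0,2)])
print('--')
w=[(*hnd(0,a),0,1) for a in np.linspace(0,.28,7)[1:]]+[(*hnd(t,.28),0,1) for t in np.linspace(0,1.65,25)[1:]]
w+=[(*hnd(1.65,a),0,1) for a in np.linspace(.28,-.005,7)[1:]]
s=plan(w,s)
E
```

```text
[ 485.4226885  -225.28335739  102.        ]
0.5 -0.02 0.15 0.56 0 0 0.04; 0.5 -0.03 0.15 0.57 0 0 0.04; 0.5 -0.02 0.14 0.56 0 0 0.04; 0.5 -0.03 0.15 0.56 0 0 0.04; 0.5 -0.02 0.15 0.57 0 0 0.04; 0.5 0 0 0.37 0 0 0; 0.5 0 0 0.38 0 0 0; 0.5 0 0 0.37 0 0 0; 0.5 0 0 0.38 0 0 0; 0.5 0 0 0.37 0 0 0; 0 0 0 0 0 0 0; 0 0 0 0 0 0 0
--
0 0.07 0 -0.12 0 0 0; 0 0.07 0 -0.12 0 0 0; 0 0.08 0 -0.12 0 0 0; 0 0.09 0 -0.11 0 0 0; 0 0.09 0 -0.11 0 0 0; 0 0.09 0 -0.11 0 0 0; 0 0.03 -0.19 0 0 0 0.57; 0 0.02 -0.19 0 0 0 0.57; 0 0.03 -0.19 0 0 0 0.57; 0 0.02 -0.19 0 0 0 0.58; 0 0.02 -0.18 0 0 0 0.57; 0 0.03 -0.19 0 0 0 0.57
0 0.02 -0.19 0 0 0 0.58; 0 0.02 -0.19 0 0 0 0.57; 0 0.03 -0.19 0 0 0 0.57; 0 0.02 -0.19 0 0 0 0.58; 0 0.02 -0.19 0 0 0 0.57; 0 0.03 -0.19 0 0 0 0.57; 0 0.02 -0.19 0 0 0 0.57; 0 0.03 -0.18 0 0 0 0.58; 0 0.02 -0.19 0 0 0 0.57; 0 0.02 -0.19 0 0 0 0.57; 0 0.03 -0.19 0 0 0 0.58; 0 0.02 -0.19 0 0 0 0.57
0 0.02 -0.19 0 0 0 0.57; 0 0.03 -0.19 0 0 0 0.57; 0 0.02 -0.19 0 0 0 0.58; 0 0.03 -0.19 0 0 0 0.57; 0 0.02 -0.18 0 0 0 0.57; 0 0.02 -0.19 0 0 0 0.58; 0 -0.09 0 0.11 0 0 0; 0 -0.1 0 0.11 0 0 0; 0 -0.08 0 0.12 0 0 0; 0 -0.08 0 0.12 0 0 0; 0 -0.08 0 0.12 0 0 0; 0 -0.07 0 0.13 0 0 0
```

move_arm --deltas "0.5 -0.02 0.15 0.56 0 0 0.04; 0.5 -0.03 0.15 0.57 0 0 0.04; 0.5 -0.02 0.14 0.56 0 0 0.04; 0.5 -0.03 0.15 0.56 0 0 0.04; 0.5 -0.02 0.15 0.57 0 0 0.04; 0.5 0 0 0.37 0 0 0; 0.5 0 0 0.38 0 0 0; 0.5 0 0 0.37 0 0 0; 0.5 0 0 0.38 0 0 0; 0.5 0 0 0.37 0 0 0; 0.5 0 0 0 0 0 0; 0.5 0 0 0 0 0 0"

```text
clock: 4.55
tcp_pos: [486.1, -222.9, 102.8]
tcp_rot: [[0.616, 0.787, 0.0], [0.787, -0.616, 0.0], [0.0, -0.0, -1.0]]
wrist_force: [0.2, -0.8, 0.1]
opening: 42.9
finger_force: 0.0
```

move_arm --deltas "0 0 0 0 0 0 0; 0 0 0 0 0 0 0; 0 0 0 0 0 0 0; 0 0 0 0 0 0 0; 0 0 0 0 0 0 0; 0 0 0 0 0 0 0"

```text
clock: 5.15
tcp_pos: [486.5, -223.8, 103.5]
tcp_rot: [[0.617, 0.787, 0.002], [0.787, -0.617, -0.001], [0.001, 0.002, -1.0]]
wrist_force: [-0.8, 2.0, 6.5]
opening: 16.5
finger_force: 58.3
```

```bash
python3 - <<'E'
from h import *
p=ctrl.get_image('wrist'); save(p,'w2.png')
E
```

```text
(no output)
```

View pics/w2.png

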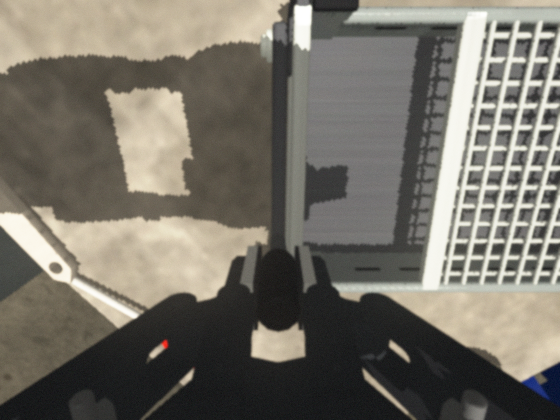

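The view shows the sleeve held between the pads at px (280,290). Next I'll lift the bar and check the force before swinging the gate.

move_arm --deltas "0 0.07 0 -0.12 0 0 0; 0 0.07 0 -0.12 0 0 0; 0 0.08 0 -0.12 0 0 0; 0 0.09 0 -0.11 0 0 0; 0 0.09 0 -0.11 0 0 0; 0 0.09 0 -0.11 0 0 0; 0 0 0 0 0 0 0"

```text
clock: 5.9
tcp_pos: [498.2, -207.5, 130.1]
tcp_rot: [[0.617, 0.787, -0.0], [0.787, -0.617, 0.001], [0.001, -0.0, -1.0]]
wrist_force: [1.2, 0.2, -9.9]
opening: 16.5
finger_force: 59.4
```

```bash
python3 - <<'E'
from h import *
o=ctrl.get_obs(); print(o['opening'],o['wrist_force'],o['tcp_pos'],hnd(0,.28),o['joint_pos'])
p=ctrl.get_image('side'); X,ok=pts(p); save(p,'s2.png')
c=p['frame'][180:340,230:470]; cv2.imwrite('pics/s2c.png',cv2.resize(c,(720,480),interpolation=cv2.INTER_CUBIC)[:,:,::-1])
E
```

```text
16.51563879810668 [ 1.15376     0.18092737 -9.8918347 ] [ 498.22501339 -207.49498273  130.07857622] (array([ 497.61401193, -209.83182149,  129.66551459]), -0.668) [-5.36992367e-01  4.70085669e-01  1.62608987e+00  6.58714674e-04
  1.04582404e+00  1.27508912e-01]
```

View pics/s2c.png

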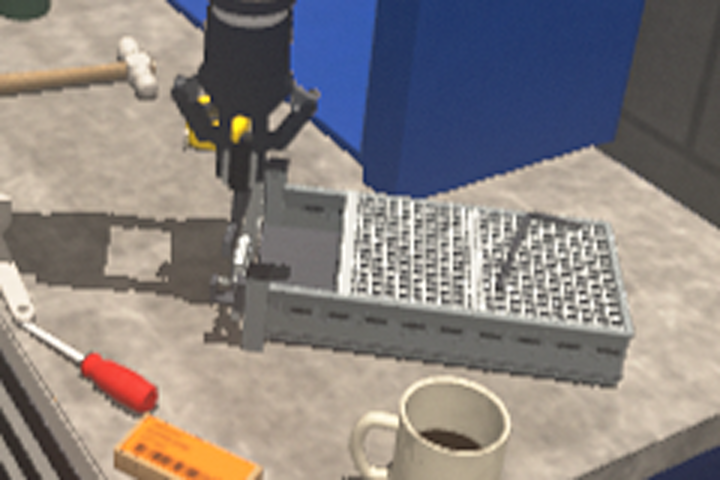

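The bar is lifted and the grip is still firm (fingers on the sleeve at px (245,160) of the crop). Starting the swing gently.

move_arm --deltas "0 0.03 -0.19 0 0 0 0.57; 0 0.02 -0.19 0 0 0 0.57; 0 0.03 -0.19 0 0 0 0.57; 0 0.02 -0.19 0 0 0 0.58; 0 0.02 -0.18 0 0 0 0.57; 0 0.03 -0.19 0 0 0 0.57"

```text
clock: 6.55
tcp_pos: [473.1, -170.5, 129.7]
tcp_rot: [[0.882, 0.471, 0.002], [0.471, -0.882, 0.001], [0.002, 0.0, -1.0]]
wrist_force: [7.4, 1.3, -13.9]
opening: 16.6
finger_force: 59.1
```

move_arm --deltas "0 0.02 -0.19 0 0 0 0.58; 0 0.02 -0.19 0 0 0 0.57; 0 0.03 -0.19 0 0 0 0.57; 0 0.02 -0.19 0 0 0 0.58; 0 0.02 -0.19 0 0 0 0.57; 0 0.03 -0.19 0 0 0 0.57; 0 0.02 -0.19 0 0 0 0.57; 0 0.03 -0.18 0 0 0 0.58; 0 0.02 -0.19 0 0 0 0.57; 0 0.02 -0.19 0 0 0 0.57; 0 0.03 -0.19 0 0 0 0.58; 0 0.02 -0.19 0 0 0 0.57"

```text
clock: 7.75
tcp_pos: [475.7, -83.1, 129.8]
tcp_rot: [[0.944, -0.329, 0.006], [-0.329, -0.944, -0.002], [0.006, -0.0, -1.0]]
wrist_force: [13.5, -6.5, -22.8]
opening: 16.3
finger_force: 58.9
```

move_arm --deltas "0 0.02 -0.19 0 0 0 0.57; 0 0.03 -0.19 0 0 0 0.57; 0 0.02 -0.19 0 0 0 0.58; 0 0.03 -0.19 0 0 0 0.57; 0 0.02 -0.18 0 0 0 0.57; 0 0.02 -0.19 0 0 0 0.58"

```text
clock: 8.35
tcp_pos: [502.2, -47.5, 129.5]
tcp_rot: [[0.733, -0.68, 0.005], [-0.68, -0.733, -0.003], [0.006, -0.001, -1.0]]
wrist_force: [12.2, -11.7, -22.9]
opening: 17.1
finger_force: 58.9
```

```bash
python3 - <<'E'
from h import *
o=ctrl.get_obs(); print(o['tcp_pos'],hnd(1.65,.28),np.arctan2(o['tcp_rot'][1][1],o['tcp_rot'][0][1]),o['wrist_force'])
P,y=hnd(1.65,0); y=AL-1.65
P0=np.array(o['tcp_pos'])
off=P0-hnd(1.65,.28)[0]; print(off)
s=plan([(hnd(1.65,a)[0]+off,y,0,1) for a in np.linspace(.28,0,7)[1:]])
Pe=s[0]; 
# hammer
d=np.load('top0.npz'); X=d['X']; ok=d['ok']; q=X[ok]; m=(q[:,2]>8)&(q[:,2]<45)&(abs(q[:,0]-480)<170)&(abs(q[:,1]-215)<80)
h=q[m]; hs=h[h[:,0]<560]; 
yy=np.polyfit(hs[:,0],hs[:,1],1); print('handle line',yy, np.arctan(yy[0]),m.sum(),np.percentile(h[:,2],[5,50,95]))
a=np.arctan(yy[0]); e=np.array([np.cos(a),np.sin(a)]); t=h[:,:2]@e; w=h[:,:2]@[-e[1],e[0]]
print(np.percentile(t,[0.5,99.5]),'head w',np.percentile(w[t>t.max()-25],[1,99]),'handle w',np.median(w[t<t.max()-60]))
E
```

```text
[502.16203356 -47.51798556 129.54215241] (array([499.66496879, -47.11247438, 129.66551459]), -2.318) -2.3184832422488992 [ 12.16789287 -11.70820814 -22.93088557]
[ 2.49706477 -0.40551119 -0.12336218]
0 -0.1 0 0.1 -0.01 -0.05 0; 0 -0.09 0 0.11 0 0 0; 0 -0.08 0 0.12 0 0 0; 0 -0.08 0 0.12 0 0 0; 0 -0.07 0 0.12 0 0 0; 0 -0.07 0 0.12 0 0 0
handle line [-1.56672507e-01  3.09630975e+02] -0.15540915306339104 844 [ 9.31724825 23.78055153 32.12603655]
[298.86561776 591.39939799] head w [244.63293671 358.81944913] handle w 308.7516937465406
```

move_arm --deltas "0 -0.07 0 0.1 0 0 0; 0 -0.07 0 0.11 0 0 0; 0 -0.07 0 0.12 0 0 0; 0 -0.07 0 0.12 0 0 0; 0 -0.07 0 0.12 0 0 0; 0 -0.07 0 0.12 0 0 0; 0.5 0 0 0 0 0 0; 0.5 0 0 0 0 0 0; 0.5 0 0 0 0 0 0; 0.5 0 0 0 0 0 0"

```text
clock: 9.35
tcp_pos: [486.5, -33.8, 102.1]
tcp_rot: [[0.735, -0.678, -0.001], [-0.678, -0.735, 0.001], [-0.001, 0.001, -1.0]]
wrist_force: [0.1, 0.3, 0.1]
opening: 42.7
finger_force: 0.0
```

move_arm --deltas "0.5 0 0 -0.5 0 0 0; 0.5 0 0 -1 0 0 0; 0.5 0 0 -1 0 0 0; 0.5 0 0 -1 0 0 0; 0.5 0 0 0 0 0 0"

```text
clock: 9.85
tcp_pos: [489.5, -34.5, 247.7]
tcp_rot: [[0.735, -0.678, 0.01], [-0.678, -0.735, -0.002], [0.009, -0.005, -1.0]]
wrist_force: [1.5, -0.7, -0.3]
opening: 42.9
finger_force: 0.0
```

```bash
python3 - <<'E'
from h import *
p=ctrl.get_image('top'); save(p,'t3.png'); X,ok=pts(p); q=X[ok]; np.savez('t3.npz',X=X,ok=ok)
c=(q[:,:2]-O)@np.c_[U,V]
m=(q[:,2]>100)&(q[:,2]<150)&(c[:,0]<-220)&(c[:,0]>-400)&(abs(c[:,1]-88)<80); print('handle',m.sum(),np.c_[c,q[:,2]][m].mean(0) if m.sum() else 0)
m=(q[:,2]>60)&(q[:,2]<95)&(c[:,0]<-205)&(c[:,0]>-400)&(abs(c[:,1]-88)<80); print('leaf',m.sum(),np.polyfit(c[m,0],c[m,1],1), np.percentile(c[m],[2,98],axis=0))
p=ctrl.get_image('wrist'); save(p,'w3.png'); X,ok=pts(p); q=X[ok]; c=(q[:,:2]-O)@np.c_[U,V]
m=(q[:,2]>100)&(q[:,2]<150)&(c[:,0]<-220)&(c[:,0]>-400)&(abs(c[:,1]-88)<80); print('handle',m.sum(),np.c_[c,q[:,2]][m].mean(0) if m.sum() else 0)
m=(q[:,2]>60)&(q[:,2]<95)&(c[:,0]<-205)&(c[:,0]>-400)&(abs(c[:,1]-88)<80); print('leaf',m.sum(),np.polyfit(c[m,0],c[m,1],1), np.percentile(c[m],[2,98],axis=0))
print(ctrl.get_obs()['tcp_pos'],ctrl.get_obs()['clock'])
E
```

```text
handle 0 0
leaf 74 [-0.24117707 26.95403657] [[-365.63440761   97.48186586]
 [-316.28944093  118.03606988]]
handle 542 [-305.5894822   109.49529703  136.90724148]
leaf 2275 [-0.09149405 76.44179506] [[-362.60351078   89.01733055]
 [-206.48261075  116.40863593]]
[487.11022388 -34.02915535 242.90885145] 9.95
```

View pics/w3.png

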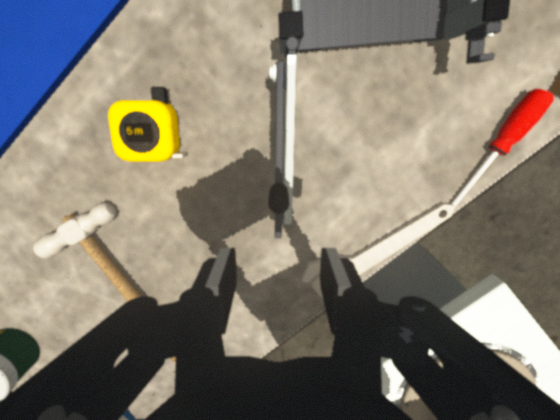

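The gate stands open at about 1.66 rad with the bar level, the handle showing at px (278,198). Moving over to the hammer.

```bash
python3 - <<'E'
from h import *
plan([([460,215,250],-1.726,.6,10),([460,215,250],-1.726,.6,1)])
E
```

```text
0.6 -0.47 -0.41 -0.02 -0.01 -0.01 -0.49; 0.6 -0.45 -0.44 -0.02 0 0 -0.49; 0.6 -0.42 -0.47 -0.01 0 0 -0.49; 0.6 -0.39 -0.48 -0.02 0 0 -0.49; 0.6 -0.36 -0.51 -0.02 0 0 -0.5; 0.6 -0.33 -0.54 -0.02 0 0 -0.49; 0.6 -0.3 -0.55 -0.01 0 0 -0.49; 0.6 -0.27 -0.56 -0.02 0 0 -0.49; 0.6 -0.23 -0.58 -0.02 0 0 -0.49; 0.6 -0.2 -0.6 -0.02 0 0 -0.49; 0.6 0 0 0 0 0 0
```

move_arm --deltas "0.6 -0.47 -0.41 -0.02 -0.01 -0.01 -0.49; 0.6 -0.45 -0.44 -0.02 0 0 -0.49; 0.6 -0.42 -0.47 -0.01 0 0 -0.49; 0.6 -0.39 -0.48 -0.02 0 0 -0.49; 0.6 -0.36 -0.51 -0.02 0 0 -0.5; 0.6 -0.33 -0.54 -0.02 0 0 -0.49; 0.6 -0.3 -0.55 -0.01 0 0 -0.49; 0.6 -0.27 -0.56 -0.02 0 0 -0.49; 0.6 -0.23 -0.58 -0.02 0 0 -0.49; 0.6 -0.2 -0.6 -0.02 0 0 -0.49; 0.6 0 0 0 0 0 0; 0.6 0 0 0 0 0 0"

```text
clock: 11.15
tcp_pos: [459.3, 214.9, 248.2]
tcp_rot: [[0.988, -0.154, -0.005], [-0.154, -0.988, -0.001], [-0.004, 0.002, -1.0]]
wrist_force: [0.4, 0.7, 0.3]
opening: 51.3
finger_force: 0.0
```

```bash
python3 - <<'E'
from h import *
p=ctrl.get_image('wrist'); X,ok=pts(p)
r=ctrl.silhouettes(p,'hammer')[0]; print(r['conf'],r['pixel'])
m=ok&r['region']; h=X[m]; h=h[(h[:,2]>6)&(h[:,2]<45)]
a=-.155
for _ in range(3):
    e=np.array([np.cos(a),np.sin(a)]); n=np.array([-e[1],e[0]]); t=h[:,:2]@e; w=h[:,:2]@n
    k=t<np.percentile(t,99.8)-50; b=np.polyfit(t[k],w[k],1); a+=np.arctan(b[0])
tm=np.percentile(t,99.8)
print('angle',a,'t end',tm,'t min',t.min(),'head w',np.percentile(w[t>tm-25],[1,99]),'handle w',np.median(w[k]),np.percentile(w[k],[2,98]),'z',np.percentile(h[:,2],[5,50,95]))
kk=k&(abs(t-(tm-108))<15); print('at balance: w',np.percentile(w[kk],[3,50,97]),'z',np.percentile(h[kk,2],[5,50,95]))
t0=tm-108
for t0 in(tm-108,):
    P=np.array([*(e*t0+n*np.median(w[kk])),0]); print('P',P)
    yaw=a-np.pi/2; s=plan([([P[0],P[1],150],yaw,.6,4),([P[0],P[1],4],yaw,.6,7),([P[0],P[1],4],yaw,.6,1)])
c=p['frame'].copy(); cv2.circle(c,tuple(proj(p,[P[0],P[1],25]).astype(int)),5,(255,0,0),2); cv2.imwrite('pics/w4.png',c[:,:,::-1])
E
```

```text
0.83 [58.3, 255.4]
angle -0.22634680116882566 t end 563.9854199555286 t min 273.3784287243802 head w [287.13384718 398.49886906] handle w 339.9267277450327 [329.84251374 350.72439429] z [19.46373251 26.12945891 30.21213066]
at balance: w [332.73874451 339.90375676 347.91402554] z [19.0367503  24.23230946 26.50658108]
P [520.63467828 228.90347058   0.        ]
0.6 0.36 -0.15 0.62 0.01 0.03 0.15; 0.6 0.36 -0.16 0.61 0 0 0.14; 0.6 0.36 -0.16 0.62 0 0 0.15; 0.6 0.35 -0.17 0.62 0 0 0.14; 0.6 0 0 0.52 0 0 0; 0.6 0 0 0.52 0 0 0; 0.6 0 0 0.52 0 0 0; 0.6 0 0 0.52 0 0 0; 0.6 0 0 0.53 0 0 0; 0.6 0 0 0.52 0 0 0; 0.6 0 0 0.52 0 0 0; 0.6 0 0 0 0 0 0
```

View pics/w4.png

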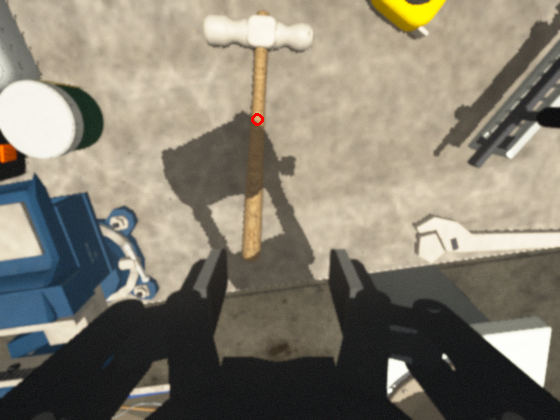

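The marked balance point at px (257,119) lies on the handle, head at (258,32), tail at (250,255). Grasping there.

move_arm --deltas "0.6 0.33 -0.15 0.62 0.01 0.03 0.15; 0.6 0.33 -0.16 0.61 0 0 0.14; 0.6 0.33 -0.16 0.62 0 0 0.15; 0.6 0.33 -0.17 0.62 0 0 0.14; 0.6 0 0 0.52 0 0 0; 0.6 0 0 0.52 0 0 0; 0.6 0 0 0.52 0 0 0; 0.6 0 0 0.52 0 0 0; 0.6 0 0 0.53 0 0 0; 0.6 0 0 0.52 0 0 0; 0.6 0 0 0.52 0 0 0; 0.6 0 0 0 0 0 0"

```text
clock: 12.45
tcp_pos: [515.3, 229.0, 2.3]
tcp_rot: [[0.974, -0.225, -0.004], [-0.225, -0.974, -0.001], [-0.003, 0.002, -1.0]]
wrist_force: [-0.6, -0.6, -0.6]
opening: 51.4
finger_force: 0.0
```

move_arm --deltas "0 0 0 0 0 0 0; 0 0 0 0 0 0 0; 0 0 0 0 0 0 0; 0 0 0 0 0 0 0; 0 0 0 0 0 0 0; 0 0 0 -0.25 0 0 0; 0 0 0 -0.5 0 0 0; 0 0 0 -0.75 0 0 0; 0 0 0 -0.75 0 0 0; 0 0 0 -0.5 0 0 0; 0 0 0 0 0 0 0"

```text
clock: 13.55
tcp_pos: [518.1, 231.3, 117.9]
tcp_rot: [[0.975, -0.223, 0.007], [-0.223, -0.975, 0.002], [0.006, -0.004, -1.0]]
wrist_force: [0.2, 1.1, -5.8]
opening: 15.9
finger_force: 59.6
```

```bash
cat >> h.py <<'E'
def hammer(n=2):
    """hammer axis from the wrist camera: angle, handle w fit, end positions, tilt, in cage frame"""
    p=ctrl.get_image('wrist'); X,ok=pts(p); r=ctrl.silhouettes(p,'hammer')
    if not r: print('none'); return p
    h=X[ok&r[0]['region']]; print('conf',r[0]['conf'],r[0]['pixel'],len(h)); return p,h
E
python3 - <<'E'
from h import *
p,h=hammer(); o=ctrl.get_obs(); R=np.array(o['tcp_rot']); T=np.array(o['tcp_pos'])
print(T,o['wrist_force'],o['moment'],o['opening'],np.arctan2(R[1,1],R[0,1]))
q=(h-T)@R   # tool frame
q=q[(abs(q[:,2])<60)]
print('tool x range',np.percentile(q[:,0],[1,50,99]))
for x0 in range(-160,150,20):
    k=abs(q[:,0]-x0)<10
    if k.sum()>8: print(x0,k.sum(),np.median(q[k,1]).round(1),np.percentile(q[k,2],[10,50]).round(1),np.percentile(q[k,1],[2,98]).round(1))
save(p,'w5.png')
E
```

```text
conf 0.65 [72.5, 272.3] 31978
[516.12058898 230.60559772 114.3861597 ] [-0.1861395  -0.28314197 -6.30004375] [ 0.02803872  0.04360057 -0.01509216] 16.006447404961875 -1.7956479499615743
tool x range [-39.51371915  89.43351314 110.71364282]
-40 904 -1.6 [-23.7 -22.1] [-10.5   7.7]
-20 1225 -1.5 [-23.4 -21.9] [-9.7  6.4]
0 1286 -1.1 [-23.  -21.5] [-9.1  6.6]
20 1374 -1.5 [-22.7 -21.3] [-8.8  5.9]
40 1481 -1.4 [-22.7 -21.3] [-8.3  5.6]
60 1751 -1.4 [-22.9 -21.4] [-8.5  5.8]
80 8499 -4.3 [-26.8 -23.1] [-57.5  46.9]
100 15084 -5.1 [-27.3 -25.6] [-57.7  48.2]
120 360 -1.3 [-21.9 -20.4] [-7.3  4.9]
```

The hammer hangs level in the grip, with its underside about 3 mm below the TCP and head front about 107 mm ahead. Carrying it over the gateway.

```bash
python3 - <<'E'
from h import *
y=AL-np.pi/2
P=C(-222,0,180); print(P)
plan([([516,215,180],-1.8,0,3),(P,y,0,16),(P,y,0,2)])
E
```

```text
[ 486.3162206  -172.48940318  180.        ]
0 0.03 0.13 -0.55 0 -0.01 0.01; 0 0.03 0.12 -0.54 0 0 0.01; 0 0.02 0.13 -0.55 0 0 0.02; 0 0.09 0.6 0 0 0 0.23; 0 0.11 0.6 0 0 0 0.23; 0 0.13 0.59 0 0 0 0.22; 0 0.14 0.59 0 0 0 0.23; 0 0.16 0.59 0 0 0 0.23; 0 0.17 0.58 0 0 0 0.23; 0 0.19 0.58 0 0 0 0.23; 0 0.21 0.57 0 0 0 0.23; 0 0.22 0.56 0 0 0 0.22
0 0.23 0.56 0 0 0 0.23; 0 0.26 0.56 0 0 0 0.23; 0 0.26 0.54 0 0 0 0.23; 0 0.29 0.54 0 0 0 0.23; 0 0.29 0.53 0 0 0 0.23; 0 0.31 0.52 -0.01 0 0 0.22; 0 0.33 0.51 0 0 0 0.23; 0 0 0 0 0 0 0; 0 0 0 0 0 0 0
```

move_arm --deltas "0 0.03 0.13 -0.55 0 -0.01 0.01; 0 0.03 0.12 -0.54 0 0 0.01; 0 0.02 0.13 -0.55 0 0 0.02; 0 0.09 0.6 0 0 0 0.23; 0 0.11 0.6 0 0 0 0.23; 0 0.13 0.59 0 0 0 0.22; 0 0.14 0.59 0 0 0 0.23; 0 0.16 0.59 0 0 0 0.23; 0 0.17 0.58 0 0 0 0.23; 0 0.19 0.58 0 0 0 0.23; 0 0.21 0.57 0 0 0 0.23; 0 0.22 0.56 0 0 0 0.22"

```text
clock: 14.85
tcp_pos: [498.6, -3.5, 178.3]
tcp_rot: [[0.888, -0.459, -0.003], [-0.459, -0.888, 0.002], [-0.004, 0.0, -1.0]]
wrist_force: [0.4, 0.5, -5.9]
opening: 16.1
finger_force: 59.8
```

move_arm --deltas "0 0.23 0.56 0 0 0 0.23; 0 0.26 0.56 0 0 0 0.23; 0 0.26 0.54 0 0 0 0.23; 0 0.29 0.54 0 0 0 0.23; 0 0.29 0.53 0 0 0 0.23; 0 0.31 0.52 -0.01 0 0 0.22; 0 0.33 0.51 0 0 0 0.23; 0 0 0 0 0 0 0; 0 0 0 0 0 0 0; 0 0 0 0 0 0 0"

```text
clock: 15.85
tcp_pos: [486.5, -171.4, 179.5]
tcp_rot: [[0.786, -0.619, -0.001], [-0.619, -0.786, 0.002], [-0.002, -0.001, -1.0]]
wrist_force: [-0.1, -0.0, -5.9]
opening: 16.2
finger_force: 59.9
```

```bash
cat >> h.py <<'E'
def see(n,zlo,zhi):
    p,h=hammer(); o=ctrl.get_obs(); T=np.array(o['tcp_pos']); R=np.array(o['tcp_rot'])
    print('t',o['clock'],'tcp cage',((T[:2]-O)@np.c_[U,V]).round(1),T[2].round(1),'yaw',np.arctan2(R[1,1],R[0,1])-AL+np.pi/2,'F',np.round(o['wrist_force'],1),'open',o['opening'])
    c=np.c_[(h[:,:2]-O)@np.c_[U,V],h[:,2]]; c=c[(c[:,2]>zlo)&(c[:,2]<zhi)]
    for x0 in range(-400,160,20):
        k=abs(c[:,0]-x0)<10
        if k.sum()>15: print(x0,k.sum(),'y',np.percentile(c[k,1],[2,50,98]).round(1),'z',np.percentile(c[k,2],[10,50,90]).round(1))
    print('x range',np.percentile(c[:,0],[.5,99.5]).round(1)); save(p,n); return p
E
python3 -c "
from h import *
see('w6.png',150,230)
Y=AL-np.pi/2
s=plan([(C(-222,0,180),Y,0,1),(C(-222,0,80),Y,0,4),(C(-222,0,24),Y,0,5),(C(-222,0,24),Y,0,2)])
s=plan([(C(-112,0,24),Y,0,10),(C(-112,0,24),Y,0,2)],s)"
```

```text
conf 0.95 [73.9, 274.5] 31692
t 15.95 tcp cage [-222.2    1.3] 180.1 yaw 0.0014053455376967783 F [ 0.2 -0.4 -6.5] open 16.339657553772057
-280 16 y [-7.4 10.  10.8] z [190.4 193.5 195.4]
-260 1136 y [-8.1  1.2  9.9] z [193.9 198.5 200.2]
-240 1244 y [-7.1  1.2  9.1] z [193.9 198.  199.5]
-220 1299 y [-6.9  0.7  8.3] z [193.6 197.4 198.9]
-200 1376 y [-6.   1.1  8.4] z [193.3 197.1 198.4]
-180 1535 y [-6.2  1.1  8.1] z [193.  196.8 198.2]
-160 1769 y [-5.9  1.1  8.2] z [193.2 196.8 198.3]
-140 11857 y [-48.    4.6  57.3] z [194.  199.6 202.1]
-120 11440 y [-47.9   4.2  57.1] z [195.5 200.3 202.1]
x range [-266.2 -111.9]
0 0.01 0.03 0 -0.01 0.01 0.01; 0 0 0 0.63 0 0 0; 0 0 0 0.62 0 0 0; 0 0 0 0.63 0 0 0; 0 0 0 0.62 0 0 0; 0 0 0 0.28 0 0 0; 0 0 0 0.28 0 0 0; 0 0 0 0.28 0 0 0; 0 0 0 0.28 0 0 0; 0 0 0 0.28 0 0 0; 0 0 0 0 0 0 0; 0 0 0 0 0 0 0
0 0.27 0 0 0 0 0; 0 0.28 0 0 0 0 0; 0 0.27 0 0 0 0 0; 0 0.28 0 0 0 0 0; 0 0.27 0 0 0 0 0; 0 0.28 0 0 0 0 0; 0 0.27 0 0 0 0 0; 0 0.28 0 0 0 0 0; 0 0.27 0 0 0 0 0; 0 0.28 0 0 0 0 0; 0 0 0 0 0 0 0; 0 0 0 0 0 0 0
```

View pics/w6.png

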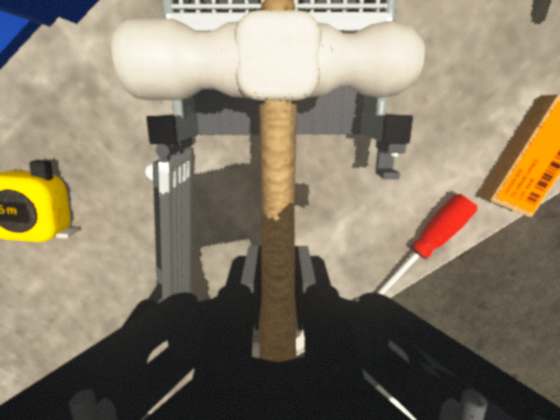

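Head (px 115–425, row 55) is between the posts (162,128) and (397,128), ahead of the roof edge. Descending into the open slot.

move_arm --deltas "0 0.01 0.13 0 -0.01 0.01 0.01; 0 0 0 0.63 0 0 0; 0 0 0 0.62 0 0 0; 0 0 0 0.63 0 0 0; 0 0 0 0.62 0 0 0; 0 0 0 0.28 0 0 0; 0 0 0 0.28 0 0 0; 0 0 0 0.28 0 0 0; 0 0 0 0.28 0 0 0; 0 0 0 0.28 0 0 0; 0 0 0 0 0 0 0; 0 0 0 0 0 0 0"

```text
clock: 17.15
tcp_pos: [484.5, -176.8, 24.6]
tcp_rot: [[0.784, -0.62, 0.001], [-0.62, -0.784, -0.001], [0.001, -0.0, -1.0]]
wrist_force: [-0.3, 0.3, -6.9]
opening: 15.8
finger_force: 59.9
```

```bash
python3 -c "
from h import *
p=see('w7.png',20,70)"
```

```text
conf 0.79 [74.4, 274.0] 32533
t 17.25 tcp cage [-220.5   -4.5] 25.1 yaw -0.0010083990863547498 F [ 0.8  0.1 -6. ] open 16.187712893585804
-260 1060 y [-13.6  -4.5   4.5] z [38.6 43.4 45.1]
-240 1254 y [-12.7  -4.4   3.6] z [38.9 43.  44.5]
-220 1342 y [-12.6  -4.8   3.2] z [38.4 42.5 44.1]
-200 1392 y [-11.8  -4.5   2.9] z [38.1 42.2 43.7]
-180 1525 y [-11.8  -4.5   2.5] z [38.2 42.2 43.6]
-160 1785 y [-11.9  -4.6   2.5] z [38.1 42.2 43.7]
-140 10612 y [-53.8  -1.5  51.7] z [38.9 44.5 47.6]
-120 13056 y [-54.   -1.2  51.7] z [41.4 46.  47.8]
-100 143 y [-11.   -4.7   1.3] z [36.3 40.4 42.3]
x range [-264.6 -110.2]
```

move_arm --deltas "0 0.27 0 0 0 0 0; 0 0.28 0 0 0 0 0; 0 0.27 0 0 0 0 0; 0 0.28 0 0 0 0 0; 0 0.27 0 0 0 0 0; 0 0.28 0 0 0 0 0; 0 0.27 0 0 0 0 0; 0 0.28 0 0 0 0 0; 0 0.27 0 0 0 0 0; 0 0.22 0 0 0 0 0; 0 0 0 0 0 0 0; 0 0 0 0.05 0 0 0"

```text
clock: 18.45
tcp_pos: [568.8, -243.6, 22.8]
tcp_rot: [[0.784, -0.62, 0.001], [-0.62, -0.784, -0.001], [0.001, -0.0, -1.0]]
wrist_force: [-0.1, 0.2, -5.3]
opening: 15.9
finger_force: 60.1
```

```bash
python3 -c "
from h import *
o=ctrl.get_obs(); T=o['tcp_pos']; print(((T[:2]-O)@np.c_[U,V]).round(1),T[2],o['wrist_force'],o['opening'],o['clock'])
Y=AL-np.pi/2; T=C(-112,-4,22)
s=plan([(T+[0,0,75],Y,.5,4),(C(-250,-4,97),Y,.5,5),(C(-250,-4,22),Y,.5,4)])
"
```

```text
[-113.3   -4.7] 22.769242050260473 [-0.14938631  0.18741286 -5.33757087] 15.889127510903627 18.45
0.5 0.01 0 -0.46 0 -0.01 0; 0.5 0.01 -0.01 -0.47 0 0 0; 0.5 0 0 -0.46 0 0 -0.01; 0.5 0.01 -0.01 -0.47 0 0 0; 0.5 -0.69 0 0 0 0 0; 0.5 -0.69 0 0 0 0 0; 0.5 -0.69 0 0 0 0 0; 0.5 -0.69 0 0 0 0 0; 0.5 -0.69 0 0 0 0 0; 0.5 0 0 0.47 0 0 0; 0.5 0 0 0.47 0 0 0; 0.5 0 0 0.47 0 0 0
0.5 0 0 0.47 0 0 0
```

move_arm --deltas "0 0 0 0.05 0 0 0; 0 0 0 0.03 0 0 0; 0.5 0 0 0 0 0 0; 0.5 0 0 0 0 0 0; 0.5 0 0 0 0 0 0"

```text
clock: 18.95
tcp_pos: [569.1, -243.6, 20.1]
tcp_rot: [[0.785, -0.62, 0.002], [-0.62, -0.785, -0.001], [0.002, -0.0, -1.0]]
wrist_force: [-0.4, 0.3, -0.6]
opening: 42.8
finger_force: 0.0
```

move_arm --deltas "0.5 0 0 -0.3 0 0 0; 0.5 0.01 -0.01 -0.6 0 0 0; 0.5 0 0 -0.6 0 0 0; 0.5 0.01 -0.01 -0.5 0 0 0; 0.5 -0.69 0 0 0 0 0; 0.5 -0.69 0 0 0 0 0; 0.5 -0.69 0 0 0 0 0; 0.5 -0.69 0 0 0 0 0; 0.5 -0.69 0 0 0 0 0; 0.5 0 0 0 0 0 0"

```text
clock: 19.95
tcp_pos: [459.1, -155.7, 100.1]
tcp_rot: [[0.785, -0.619, -0.001], [-0.619, -0.785, 0.0], [-0.001, 0.0, -1.0]]
wrist_force: [0.1, 0.8, 0.1]
opening: 42.7
finger_force: 0.0
```

```bash
python3 -c "
from h import *
p=see('w8.png',16,60)
Y=AL-np.pi/2
s=plan([(C(-250,-4,50),Y,.5,2),(C(-250,-4,23),Y,.5,3),(C(-250,-4,23),Y,0,5),(C(-250,-4,24),Y,0,1),(C(-117,-1,24),Y,0,12)])
"
```

```text
conf 0.72 [133.5, 275.8] 8322
t 20.05 tcp cage [-249.9   -3.5] 100.5 yaw -0.000672287891920309 F [ 0.6 -0.5 -0.2] open 42.562896333464096
-280 739 y [-15.4  -4.    7.2] z [35.7 41.  43. ]
-260 867 y [-15.5  -4.    7.7] z [35.4 41.2 43.2]
-240 919 y [-15.2  -4.    7.3] z [35.8 41.1 43.1]
-220 964 y [-14.9  -4.    6.4] z [35.7 41.  42.7]
-200 966 y [-14.   -4.4   5.3] z [36.6 40.9 42.6]
-180 1042 y [-14.4  -4.7   5.7] z [35.4 40.4 42.2]
-160 1109 y [-14.3  -4.7   4.8] z [34.6 39.8 41.6]
-140 1086 y [-13.2  -4.7   3.8] z [35.  39.5 41.2]
-120 581 y [-13.2  -4.7   4.9] z [32.2 39.1 40.9]
x range [-288.8 -120.7]
0.5 0 0.01 0.63 0 -0.03 0; 0.5 -0.01 0 0.63 0 0 -0.01; 0.5 0 0 0.23 0 0 0; 0.5 0 0 0.22 0 0 0; 0.5 0 0 0.23 0 0 0; 0 0 0 0 0 0 0; 0 0 0 0 0 0 0; 0 0 0 0 0 0 0; 0 0 0 0 0 0 0; 0 0 0 0 0 0 0; 0 0 0 -0.03 0 0 0; 0 0.28 -0.01 0 0 0 0
0 0.27 0 0 0 0 0; 0 0.28 -0.01 0 0 0 0; 0 0.28 0 0 0 0 0; 0 0.28 -0.01 0 0 0 0; 0 0.27 -0.01 0 0 0 0; 0 0.28 0 0 0 0 0; 0 0.28 -0.01 0 0 0 0; 0 0.28 0 0 0 0 0; 0 0.27 -0.01 0 0 0 0; 0 0.28 0 0 0 0 0; 0 0.28 -0.01 0 0 0 0
```

View pics/w8.png

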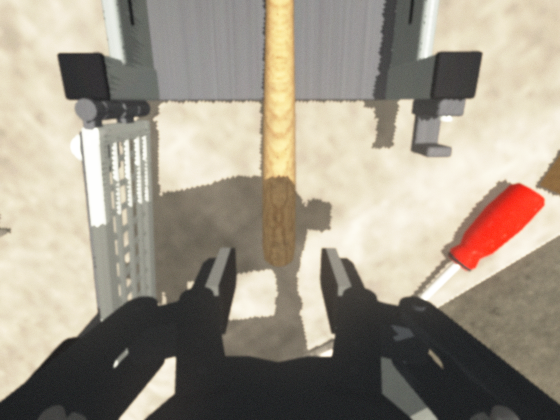

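The hammer lies on the floor with its head under the roof and tail end at px (278,265), about x = −290. Regrasping near the tail and sliding in.

move_arm --deltas "0.5 0 0.01 0.63 0 0 0; 0.5 -0.01 0 0.63 0 0 0; 0.5 0 0 0.23 0 0 0; 0.5 0 0 0.22 0 0 0; 0.5 0 0 0.23 0 0 0; 0 0 0 0 0 0 0; 0 0 0 0 0 0 0; 0 0 0 0 0 0 0; 0 0 0 0 0 0 0; 0 0 0 0 0 0 0; 0 0 0 -0.03 0 0 0; 0 0.28 0 0 0 0 0"

```text
clock: 21.25
tcp_pos: [468.4, -163.7, 22.8]
tcp_rot: [[0.785, -0.62, -0.002], [-0.62, -0.785, 0.001], [-0.002, 0.0, -1.0]]
wrist_force: [-2.0, 1.5, -2.7]
opening: 21.6
finger_force: 58.9
```

move_arm --deltas "0 0.27 0 0 0 0 0; 0 0.28 -0.01 0 0 0 0; 0 0.28 0 0 0 0 0; 0 0.28 -0.01 0 0 0 0; 0 0.27 -0.01 0 0 0 0; 0 0.28 0 0 0 0 0"

```text
clock: 21.85
tcp_pos: [520.4, -203.1, 23.9]
tcp_rot: [[0.785, -0.62, -0.006], [-0.62, -0.785, 0.004], [-0.007, 0.001, -1.0]]
wrist_force: [-15.0, 11.9, 20.5]
opening: 21.4
finger_force: 61.3
```

```bash
python3 -c "
from h import *
o=ctrl.get_obs(); T=o['tcp_pos']; print(((T[:2]-O)@np.c_[U,V]).round(1),T[2],o['wrist_force'],o['moment'],o['opening'],o['clock'])
"
```

```text
[-176.3   -3. ] 23.931365455782355 [-14.97730573  11.93187871  20.49746689] [1.98054062 2.47634526 0.07582265] 21.428491060077867 21.85
```

About 20 N of resistance, acting near the fingertips. The thicker tail is probably catching on the floor's front edge, so I'll raise the tail a little and check again.

move_arm --deltas "0 -0.1 0 -0.03 0 0 0; 0 0 0 -0.05 0 0 0; 0 0 0 -0.05 0 0 0; 0 0 0 0 0 0 0"

```text
clock: 22.25
tcp_pos: [519.9, -202.9, 28.3]
tcp_rot: [[0.784, -0.62, 0.002], [-0.62, -0.784, -0.001], [0.002, -0.0, -1.0]]
wrist_force: [1.5, 0.0, -4.1]
opening: 21.4
finger_force: 59.1
```

```bash
python3 -c "
from h import *
o=ctrl.get_obs(); T=o['tcp_pos']; print(((T[:2]-O)@np.c_[U,V]).round(1),T[2],o['wrist_force'],o['moment'],o['opening'],o['clock'])
p=see('w9.png',16,80)
"
```

```text
[-176.9   -3.1] 28.349350631234152 [ 1.48471341  0.04250358 -4.10875041] [ 0.14426559  0.09269608 -0.01969988] 21.37992154134145 22.25
conf 0.66 [201.5, 274.8] 13914
t 22.35 tcp cage [-177.2   -3.1] 28.1 yaw -0.0011006188425199959 F [ 1.2 -0.9 -3.8] open 21.53915394089772
-220 346 y [-13.5  -2.8   7.4] z [43.5 48.  49.4]
-200 1601 y [-14.2  -3.3   8.1] z [43.2 48.3 50. ]
-180 1782 y [-13.5  -2.9   7.6] z [43.9 47.9 49.6]
-160 2068 y [-14.1  -3.4   7.8] z [41.6 47.  48.8]
-140 2253 y [-13.8  -3.4   7.5] z [40.8 46.2 48. ]
-120 2489 y [-13.8  -3.4   7.7] z [39.6 45.3 47.1]
-100 2088 y [-13.   -3.5   6.4] z [39.7 44.6 46.3]
-80 607 y [-11.2  -4.7   5.4] z [39.8 43.7 46.4]
-60 646 y [-11.5  -5.    5.3] z [38.4 42.8 44.7]
x range [-214.4  -64.7]
```

move_arm --deltas "0 0.15 0 0 0 0 0; 0 0.25 0 0 0 0 0; 0 0.25 0 0 0 0 0; 0 0.25 0 0 0 0 0; 0 0 0 0 0 0 0"

```text
clock: 22.85
tcp_pos: [549.6, -226.4, 28.4]
tcp_rot: [[0.784, -0.621, 0.004], [-0.621, -0.784, -0.002], [0.004, -0.0, -1.0]]
wrist_force: [0.5, -0.7, -4.7]
opening: 21.5
finger_force: 59.1
```

move_arm --deltas "0 0.25 0 0 0 0 0; 0 0.25 0 0 0 0 0; 0 0.1 0 0 0 0 0; 0 0 0 0.04 0 0 0; 0 0 0 0.04 0 0 0; 0 0 0 0 0 0 0"

```text
clock: 23.45
tcp_pos: [566.9, -239.9, 25.2]
tcp_rot: [[0.784, -0.62, 0.002], [-0.62, -0.784, -0.001], [0.002, -0.0, -1.0]]
wrist_force: [2.0, -1.0, -3.0]
opening: 21.9
finger_force: 59.2
```

```bash
python3 -c "
from h import *
p=see('w10.png',16,80)
"
```

```text
conf 0.8 [186.4, 278.2] 9983
t 23.55 tcp cage [-117.   -3.] 25.4 yaw -0.001010810221344638 F [ 1.4 -0.6 -3.7] open 21.559474994233792
-160 359 y [-13.6  -2.8   8. ] z [39.5 44.3 46. ]
-140 1599 y [-14.2  -2.8   8.2] z [40.  44.9 46.6]
-120 1707 y [-13.3  -3.3   7.1] z [40.8 44.8 46.3]
-100 428 y [-12.5  -2.9   6.8] z [41.3 44.9 46.2]
-80 948 y [-11.1  -3.4   8. ] z [38.9 43.6 45.4]
-60 1466 y [-11.2  -3.9   7.6] z [38.9 43.3 44.9]
-40 1555 y [-11.1  -4.3   6.3] z [38.6 42.6 44.2]
-20 1322 y [-11.2  -4.6   5.5] z [38.  42.1 43.6]
0 593 y [-11.4  -5.    5.2] z [36.7 41.3 42.9]
x range [-155.2   -5.1]
```

move_arm --deltas "0 0 0 0.05 0 0 0; 0 0 0 0 0 0 0; 0.5 0 0 0 0 0 0; 0.5 0 0 0 0 0 0; 0.5 0 0 0 0 0 0; 0.5 0 0 0 0 0 0; 0.5 0 0 -0.3 0 0 0; 0.5 0 0 -0.6 0 0 0; 0.5 0 0 -1 0 0 0; 0.5 0 0 -1 0 0 0; 0.5 0 0 -1 0 0 0; 0.5 0 0 0 0 0 0"

```text
clock: 24.75
tcp_pos: [569.2, -241.1, 186.8]
tcp_rot: [[0.784, -0.62, 0.012], [-0.62, -0.785, -0.007], [0.014, -0.002, -1.0]]
wrist_force: [1.0, -0.1, -0.1]
opening: 42.4
finger_force: 0.0
```

```bash
python3 -c "
from h import *
p=see('w11.png',16,80)
X,ok=pts(p); q=X[ok]; c=(q[:,:2]-O)@np.c_[U,V]
m=(q[:,2]>105)&(q[:,2]<150)&(c[:,0]<-220)&(c[:,0]>-400)&(abs(c[:,1]-88)<80); print('handle',m.sum(),np.c_[c,q[:,2]][m].mean(0) if m.sum() else 0)
m=(q[:,2]>60)&(q[:,2]<95)&(c[:,0]<-205)&(c[:,0]>-400)&(abs(c[:,1]-88)<80); print('leaf',m.sum(),np.polyfit(c[m,0],c[m,1],1) if m.sum()>9 else 0)
th=1.66; P,y=hnd(th,0)
plan([(P+[0,0,90],y,.5,12),(P+[0,0,90],y,.5,1)])
"
```

```text
conf 0.91 [152.9, 276.3] 2828
t 24.85 tcp cage [-117.1   -3. ] 180.9 yaw -0.0009489551889076964 F [-0.6 -0.5 -0.9] open 42.90688112835813
-160 152 y [-13.7  -2.6  10.4] z [37.6 43.1 45.7]
-140 455 y [-14.6  -3.6   8.4] z [38.7 44.5 46.5]
-120 491 y [-14.4  -2.6   8.2] z [38.4 44.1 46.1]
-100 261 y [-14.3  -2.7   8. ] z [39.  44.2 46.1]
-80 187 y [-10.5  -4.5   6.7] z [40.3 44.  46.2]
-60 273 y [-10.   -1.8   8.1] z [37.3 43.  45.1]
-40 266 y [-9.9 -3.6  6.4] z [38.5 42.5 44.4]
-20 252 y [-9.9 -4.5  6.3] z [38.3 42.2 43.6]
0 248 y [-10.   -5.2   4.1] z [38.6 41.7 64.4]
20 151 y [-9.7 -5.4  3.1] z [39.  41.3 42.4]
40 89 y [-10.4  -6.2  -1.3] z [37.5 40.6 41.8]
x range [-157.7   44.6]
handle 168 [-300.73905516  111.27922909  112.35327128]
leaf 429 [-0.10075302 77.4027306 ]
0.5 -0.4 -0.23 -0.02 0 -0.04 0.06; 0.5 -0.4 -0.24 -0.03 0 0 0.06; 0.5 -0.4 -0.22 -0.02 0 0 0.06; 0.5 -0.41 -0.23 -0.02 0 0 0.07; 0.5 -0.4 -0.22 -0.03 0 0 0.06; 0.5 -0.41 -0.22 -0.02 0 0 0.06; 0.5 -0.41 -0.22 -0.02 0 0 0.06; 0.5 -0.41 -0.21 -0.02 0 0 0.06; 0.5 -0.41 -0.21 -0.03 0 0 0.06; 0.5 -0.42 -0.21 -0.02 0 0 0.06; 0.5 -0.41 -0.2 -0.02 0 0 0.06; 0.5 -0.42 -0.2 -0.03 0 0 0.07
0.5 0 0 0 0 0 0
```

The hammer lies flat, tail at about x = −157. Going back to the gate handle, starting with a look from above.

move_arm --deltas "0.5 -0.4 -0.23 -0.02 0 -0.04 0.06; 0.5 -0.4 -0.24 -0.03 0 0 0.06; 0.5 -0.4 -0.22 -0.02 0 0 0.06; 0.5 -0.41 -0.23 -0.02 0 0 0.07; 0.5 -0.4 -0.22 -0.03 0 0 0.06; 0.5 -0.41 -0.22 -0.02 0 0 0.06; 0.5 -0.41 -0.22 -0.02 0 0 0.06; 0.5 -0.41 -0.21 -0.02 0 0 0.06; 0.5 -0.41 -0.21 -0.03 0 0 0.06; 0.5 -0.42 -0.21 -0.02 0 0 0.06; 0.5 -0.41 -0.2 -0.02 0 0 0.06; 0.5 -0.42 -0.2 -0.03 0 0 0.07"

```text
clock: 26.05
tcp_pos: [484.5, -31.8, 189.6]
tcp_rot: [[0.726, -0.688, -0.006], [-0.688, -0.726, 0.003], [-0.006, 0.002, -1.0]]
wrist_force: [0.5, 0.8, 0.6]
opening: 42.7
finger_force: 0.0
```

move_arm --deltas "0.5 0 0 0 0 0 0; 0.5 0 0 0 0 0 0"

```text
clock: 26.25
tcp_pos: [485.4, -32.7, 190.2]
tcp_rot: [[0.727, -0.687, -0.004], [-0.687, -0.727, 0.002], [-0.004, 0.001, -1.0]]
wrist_force: [0.8, -0.4, 0.5]
opening: 42.7
finger_force: 0.0
```

```bash
python3 -c "
from h import *
p=ctrl.get_image('wrist'); o=ctrl.get_obs(); T=np.array(o['tcp_pos']); print('tcp',(T[:2]-O)@np.c_[U,V],T[2])
X,ok=pts(p); q=X[ok]; c=(q[:,:2]-O)@np.c_[U,V]
m=(q[:,2]>105)&(q[:,2]<146)&(abs(c[:,0]+308)<25)&(abs(c[:,1]-108)<25); print('handle',m.sum(),np.c_[c,q[:,2]][m].mean(0) if m.sum() else 0,np.percentile(c[m],[3,97],axis=0))
m=(q[:,2]>60)&(q[:,2]<95)&(c[:,0]<-205)&(c[:,0]>-400)&(abs(c[:,1]-88)<80); s=np.polyfit(c[m,0],c[m,1],1); print('leaf',m.sum(),s)
m=(q[:,2]>80)&(q[:,2]<95)&(c[:,0]<-205)&(c[:,0]>-400)&(abs(c[:,1]-88)<80); s=np.polyfit(c[m,0],c[m,1],1); print('leaf top',m.sum(),s)
th=1.665; P,y=hnd(th,0); print((P[:2]-O)@np.c_[U,V])
s=plan([(P,y,.5,7),(P,y,.5,1)]); print('--')
w=[(*hnd(th,a),0,1) for a in np.linspace(0,.29,7)[1:]]+[(*hnd(t,.29),0,1) for t in np.linspace(th,-.012,31)[1:]]
w+=[(*hnd(-.012,.29),0,1)]
s=plan(w,s); print('--'); s=plan([(*hnd(-.012,a),0,1) for a in np.linspace(.29,0,8)[1:]],s)
"
```

```text
tcp [-308.85879182  109.03999978] 190.33276964974195
handle 880 [-305.06797929  109.38524015  136.07366876] [[-314.46598397  101.64799299]
 [-299.80852171  117.2825632 ]]
leaf 3247 [-0.08707294 77.48079865]
leaf top 1757 [-0.08452639 73.58917654]
[-308.48295085  110.18403348]
0.5 0 0 0.32 0.01 0.03 0.01; 0.5 0 -0.01 0.31 0 0 0; 0.5 0 0 0.32 0 0 0.01; 0.5 0.01 -0.01 0.31 0 0 0; 0.5 0 0 0.32 0 0 0.01; 0.5 0 -0.01 0.31 0 0 0; 0.5 0 0 0.32 0 0 0.01; 0.5 0 0 0 0 0 0
--
0 0.07 0 -0.13 0 0 0; 0 0.08 0 -0.13 0 0 0; 0 0.08 0 -0.12 0 0 0; 0 0.09 0 -0.11 0 0 0; 0 0.09 0 -0.12 0 0 0; 0 0.1 0 -0.11 0 0 0; 0 -0.01 0.15 0 0 0 -0.47; 0 -0.01 0.16 0 0 0 -0.46; 0 -0.01 0.15 0 0 0 -0.47; 0 -0.01 0.15 0 0 0 -0.46; 0 -0.01 0.16 0 0 0 -0.47; 0 -0.01 0.15 0 0 0 -0.47
0 -0.01 0.15 0 0 0 -0.46; 0 -0.01 0.16 0 0 0 -0.47; 0 -0.01 0.15 0 0 0 -0.46; 0 -0.01 0.15 0 0 0 -0.47; 0 -0.01 0.16 0 0 0 -0.46; 0 -0.01 0.15 0 0 0 -0.47; 0 -0.01 0.16 0 0 0 -0.47; 0 0 0.15 0 0 0 -0.46; 0 -0.01 0.15 0 0 0 -0.47; 0 -0.01 0.16 0 0 0 -0.46; 0 -0.01 0.15 0 0 0 -0.47; 0 -0.01 0.15 0 0 0 -0.47
0 -0.01 0.15 0 0 0 -0.46; 0 -0.01 0.16 0 0 0 -0.47; 0 -0.01 0.15 0 0 0 -0.46; 0 -0.01 0.15 0 0 0 -0.47; 0 -0.01 0.16 0 0 0 -0.46; 0 -0.01 0.15 0 0 0 -0.47; 0 -0.01 0.15 0 0 0 -0.47; 0 -0.01 0.16 0 0 0 -0.46; 0 -0.01 0.15 0 0 0 -0.47; 0 -0.01 0.15 0 0 0 -0.46; 0 -0.01 0.16 0 0 0 -0.47; 0 -0.01 0.15 0 0 0 -0.47
0 0 0 0 0 0 0
--
0 -0.09 0 0.09 0 0 0; 0 -0.08 0 0.1 0 0 0; 0 -0.07 0 0.1 0 0 0; 0 -0.08 0 0.1 0 0 0; 0 -0.07 0 0.11 0 0 0; 0 -0.06 0 0.11 0 0 0; 0 -0.06 0 0.11 0 0 0
```

move_arm --deltas "0.5 0 0 0.32 0.01 0.03 0.01; 0.5 0 -0.01 0.31 0 0 0; 0.5 0 0 0.32 0 0 0.01; 0.5 0.01 -0.01 0.31 0 0 0; 0.5 0 0 0.32 0 0 0; 0.5 0 0 0.31 0 0 0; 0.5 0 0 0.32 0 0 0; 0.5 0 0 0 0 0 0; 0 0 0 0 0 0 0; 0 0 0 0 0 0 0; 0 0 0 0 0 0 0; 0 0 0 0 0 0 0"

```text
clock: 27.5
tcp_pos: [487.1, -32.7, 103.1]
tcp_rot: [[0.725, -0.689, 0.002], [-0.689, -0.725, -0.0], [0.002, -0.001, -1.0]]
wrist_force: [-0.1, -3.3, 0.4]
opening: 16.5
finger_force: 58.4
```

move_arm --deltas "0 0 0 0 0 0 0; 0 0.07 0 -0.13 0 0 0; 0 0.08 0 -0.13 0 0 0; 0 0.08 0 -0.12 0 0 0; 0 0.09 0 -0.11 0 0 0; 0 0.09 0 -0.12 0 0 0; 0 0.1 0 -0.11 0 0 0; 0 0 0 0 0 0 0"

```text
clock: 28.3
tcp_pos: [501.9, -46.8, 132.1]
tcp_rot: [[0.724, -0.689, 0.002], [-0.689, -0.724, 0.0], [0.001, -0.001, -1.0]]
wrist_force: [0.5, -1.1, -4.1]
opening: 16.4
finger_force: 60.7
```

```bash
python3 -c "
from h import *
o=ctrl.get_obs(); T=np.array(o['tcp_pos']); print('tcp',(T[:2]-O)@np.c_[U,V],T[2],o['wrist_force'],o['opening'],o['clock'])
h=hnd(1.665,.29); print((h[0][:2]-O)@np.c_[U,V],h[0][2])"
```

```text
tcp [-287.58359414  108.31006144] 132.14466152879615 [ 0.45334207 -1.12863222 -4.13843036] 16.4096619210208 28.3
[-288.05096137  108.25355106] 130.54449734003327
```

Gripped and lifted cleanly. Swinging the gate shut.

move_arm --deltas "0 -0.01 0.15 0 0 0 -0.47; 0 -0.01 0.16 0 0 0 -0.46; 0 -0.01 0.15 0 0 0 -0.47; 0 -0.01 0.15 0 0 0 -0.46; 0 -0.01 0.16 0 0 0 -0.47; 0 -0.01 0.15 0 0 0 -0.47; 0 -0.01 0.15 0 0 0 -0.46; 0 -0.01 0.16 0 0 0 -0.47; 0 -0.01 0.15 0 0 0 -0.46; 0 -0.01 0.15 0 0 0 -0.47; 0 -0.01 0.16 0 0 0 -0.46; 0 -0.01 0.15 0 0 0 -0.47"

```text
clock: 29.5
tcp_pos: [466.0, -109.7, 132.0]
tcp_rot: [[0.996, -0.087, 0.003], [-0.087, -0.996, -0.0], [0.003, -0.0, -1.0]]
wrist_force: [0.2, -1.8, -4.3]
opening: 16.4
finger_force: 60.7
```

move_arm --deltas "0 -0.01 0.16 0 0 0 -0.47; 0 0 0.15 0 0 0 -0.46; 0 -0.01 0.15 0 0 0 -0.47; 0 -0.01 0.16 0 0 0 -0.46; 0 -0.01 0.15 0 0 0 -0.47; 0 -0.01 0.15 0 0 0 -0.47; 0 -0.01 0.15 0 0 0 -0.46; 0 -0.01 0.16 0 0 0 -0.47; 0 -0.01 0.15 0 0 0 -0.46; 0 -0.01 0.15 0 0 0 -0.47"

```text
clock: 30.5
tcp_pos: [472.0, -170.2, 132.2]
tcp_rot: [[0.891, 0.454, 0.002], [0.454, -0.891, -0.0], [0.002, 0.001, -1.0]]
wrist_force: [-1.2, -2.2, -2.0]
opening: 16.6
finger_force: 61.1
```

```bash
python3 -c "
from h import *
o=ctrl.get_obs(); T=np.array(o['tcp_pos']); print('tcp',(T[:2]-O)@np.c_[U,V],T[2],o['wrist_force'],o['opening'],o['clock'])
R=o['tcp_rot']; th=AL-np.arctan2(R[1][1],R[0][1]); print(th); h=hnd(th,.29); print((h[0][:2]-O)@np.c_[U,V],h[0][2])
w=[(*hnd(t,.29),0,1) for t in np.linspace(th,-.012,10)[1:]]
s=plan(w)"
```

```text
tcp [-234.67295251   -7.04497105] 132.1660870987819 [-1.20079188 -2.18134822 -2.03774296] 16.55528585026402 30.5
0.431185180008839
[-234.84038729   -7.27721923] 130.54449734003327
0 -0.02 0.13 0.04 0.01 -0.01 -0.41; 0 -0.01 0.14 0 0 0 -0.41; 0 0 0.13 0 0 0 -0.41; 0 -0.01 0.14 0 0 0 -0.41; 0 -0.01 0.13 0 0 0 -0.41; 0 -0.01 0.14 0 0 0 -0.41; 0 -0.01 0.13 0 0 0 -0.41; 0 -0.01 0.14 0 0 0 -0.41; 0 -0.01 0.13 0 0 0 -0.41
```

move_arm --deltas "0 -0.01 0.13 0 0 0 -0.41; 0 -0.01 0.14 0 0 0 -0.41; 0 0 0.13 0 0 0 -0.41; 0 -0.01 0.14 0 0 0 -0.41; 0 -0.01 0.13 0 0 0 -0.41; 0 -0.01 0.14 0 0 0 -0.41; 0 -0.01 0.13 0 0 0 -0.41; 0 -0.01 0.14 0 0 0 -0.41; 0 -0.01 0.13 0 0 0 -0.41; 0 0 0 0 0 0 0; 0 0 0 0 0 0 0"

```text
clock: 31.6
tcp_pos: [499.0, -210.0, 132.2]
tcp_rot: [[0.613, 0.79, 0.002], [0.79, -0.613, -0.001], [0.0, 0.002, -1.0]]
wrist_force: [-2.8, -4.3, 2.4]
opening: 16.7
finger_force: 61.5
```

```bash
python3 -c "
from h import *
o=ctrl.get_obs(); T=np.array(o['tcp_pos']); print('tcp',(T[:2]-O)@np.c_[U,V],T[2],o['wrist_force'],o['wrist_force'][:2]@np.c_[U,V],o['opening'],o['clock'])
R=o['tcp_rot']; th=AL-np.arctan2(R[1][1],R[0][1]); print(th); h=hnd(th,.29); print((h[0][:2]-O)@np.c_[U,V],h[0][2])"
```

```text
tcp [-188.79949824  -21.53893777] 132.16665475444398 [-2.77492126 -4.30930957  2.37590435] [ 0.49077463 -5.10190917] 16.720937041470147 31.6
-0.008671635512595977
[-189.05029115  -21.55961306] 130.54449734003327
```

Shut, and the position matches the original. Lowering the bar behind the catch.

move_arm --deltas "0 -0.09 0 0.09 0 0 0; 0 -0.08 0 0.1 0 0 0; 0 -0.07 0 0.1 0 0 0; 0 -0.08 0 0.1 0 0 0; 0 -0.07 0 0.11 0 0 0; 0 -0.06 0 0.11 0 0 0; 0 -0.06 0 0.11 0 0 0; 0 0 0 0 0 0 0"

```text
clock: 32.4
tcp_pos: [486.6, -225.9, 103.3]
tcp_rot: [[0.612, 0.791, 0.002], [0.791, -0.612, -0.0], [0.001, 0.002, -1.0]]
wrist_force: [-3.7, -2.7, 4.8]
opening: 16.8
finger_force: 61.0
```

```bash
python3 -c "
from h import *
o=ctrl.get_obs(); T=np.array(o['tcp_pos']); print('tcp',(T[:2]-O)@np.c_[U,V],T[2],o['wrist_force'],o['wrist_force'][:2]@np.c_[U,V],o['opening'],o['clock'])"
```

```text
tcp [-188.72049166  -41.73966423] 103.27855312090382 [-3.69044312 -2.7190819   4.79755067] [-1.21298108 -4.42057165] 16.82249013936935 32.4
```

Bar level at its original height. Releasing, retreating upward and checking.

move_arm --deltas "0.5 0 0 0 0 0 0; 0.5 0 0 0 0 0 0; 0.5 0 0 0 0 0 0; 0.5 0 0 0 0 0 0; 0.5 0 0 -0.5 0 0 0; 0.5 0 0 -1 0 0 0; 0.5 0 0 -1 0 0 0; 0.5 -0.5 0 -1 0 0 0; 0.5 -1 0 -1 0 0 0; 0.5 -1 0 0 0 0 0; 0.5 0 0 0 0 0 0; 0.5 0 0 0 0 0 0"

```text
clock: 33.6
tcp_pos: [427.6, -301.2, 277.5]
tcp_rot: [[0.613, 0.79, 0.001], [0.79, -0.613, 0.001], [0.001, 0.0, -1.0]]
wrist_force: [0.1, -0.0, -1.1]
opening: 42.0
finger_force: 0.0
```

```bash
python3 -c "
from h import *
p=see('w12.png',16,58)
X,ok=pts(p); q=X[ok]; c=(q[:,:2]-O)@np.c_[U,V]
m=(q[:,2]>110)&(q[:,2]<146)&(abs(c[:,0]+190)<30)&(abs(c[:,1]+42)<30); print('handle',m.sum(),np.c_[c,q[:,2]][m].mean(0),np.percentile(c[m],[3,97],axis=0), q[m,2].max())
m=(q[:,2]>79)&(q[:,2]<95)&(abs(c[:,1])<75)&(c[:,0]<-165)&(c[:,0]>-230)&~((abs(c[:,1]+42)<15)); s=np.polyfit(c[m,1],c[m,0],1); print('leaf',m.sum(),s)
m=(q[:,2]>50)&(q[:,2]<79)&(c[:,0]<-186)&(c[:,0]>-198)&(abs(c[:,1])<100)
for y in range(-100,80,15):
    k=m&(abs(c[:,1]-y)<7)
    if k.sum()>4: print(y,k.sum(),np.percentile(q[k,2],[50,90]))
X0=X
i=p['frame']; cs=[proj(p,C(x,y,70)) for x in(-225,-80) for y in(-110,110)]; cs=np.array(cs); lo=np.maximum(cs.min(0).astype(int),0); hi=cs.max(0).astype(int); print(lo,hi)
cr=i[lo[1]:hi[1],lo[0]:hi[0]]; k=min(780/cr.shape[1],580/cr.shape[0]); cv2.imwrite('pics/w12c.png',cv2.resize(cr,None,fx=k,fy=k)[:,:,::-1])
"
```

```text
conf 0.8 [50.8, 423.7] 3790
t 33.7 tcp cage [-188.4 -136.2] 277.2 yaw 1.581066399530608 F [-0.1 -0.3  0.2] open 42.56484525211633
-160 201 y [-15.   -4.9   6.3] z [35.7 42.7 45.6]
-140 429 y [-15.7  -5.6   7.7] z [38.5 44.4 46.4]
-120 410 y [-15.5  -5.6   6.5] z [38.7 44.2 46.3]
-100 397 y [-15.3  -5.4   6.8] z [38.1 43.7 45.7]
-80 37 y [-15.   -6.1  -0.8] z [37.4 44.2 45.3]
-60 196 y [-14.8  -6.    0.3] z [36.8 43.5 44.8]
-40 146 y [-14.7  -5.7   0.5] z [36.5 42.9 44.3]
-20 176 y [-13.7  -5.5   0.8] z [36.7 42.  43.5]
0 118 y [-13.1  -4.3   1.2] z [36.9 41.4 43. ]
20 143 y [-12.4  -4.    1.6] z [36.8 40.9 42.4]
40 20 y [-12.3  -4.3   1.3] z [36.1 40.6 41.6]
60 140 y [-12.   -3.8   2.3] z [35.6 40.4 41.7]
80 45 y [-8.3 -3.5  2.4] z [38.5 41.  42.6]
100 902 y [-55.3  -5.9  45.5] z [30.3 40.  45.3]
120 360 y [-56.3 -16.1  26. ] z [41.  44.2 46. ]
x range [-158.7  120.9]
handle 353 [-189.63703832  -43.01763298  143.5084371 ] [[-197.05224236  -50.88569162]
 [-182.05949661  -35.33104837]] 145.9708642760643
leaf 754 [ 9.93473235e-03 -1.79887919e+02]
-100 63 [74.1760828  75.66857641]
-85 112 [74.63221519 75.92415515]
-70 104 [74.62198195 76.08904494]
-55 94 [74.86028984 76.06735151]
-25 69 [75.20716789 76.11150892]
-10 106 [75.06693648 75.93243664]
5 106 [75.08641981 76.14014714]
20 120 [74.94420788 75.98715599]
35 74 [75.06677842 75.98454513]
[240   0] [399 150]
```

View pics/w12c.png

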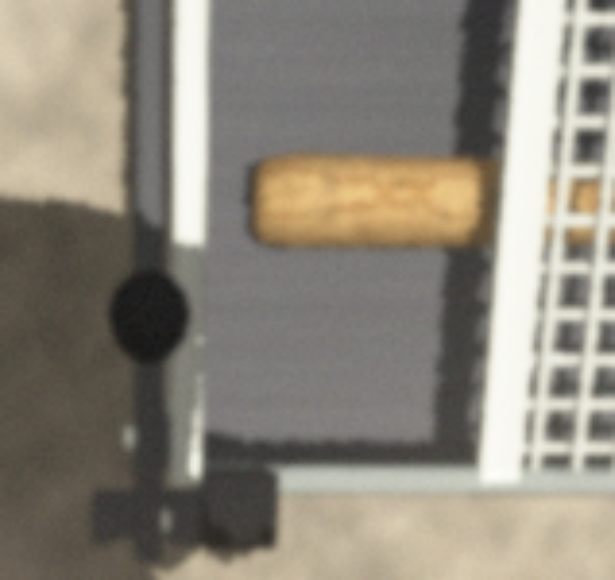

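The final view shows the gate shut, with the bar level at 74–75 mm along its whole length. The bar ends behind the catch at px (150,520), and the hammer tail at (250,200) is well inside the gate.

```bash
python3 -c "
from h import *
print(ctrl.hand_in())"
```

```text
the job is handed in; nothing more can be done
None
```

I've handed the job in, with no verdict returned: the hammer lies flat and head first in the cage, the gate is shut, and the latch bar is level behind its catch; I never touched the tape measure, carton or grease pot.

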